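# Jack up the suspension arm and hold it

## Robot

A 6-joint arm with a two-finger parallel gripper is mounted at the origin on the work surface. World frame = base frame: x ahead of the robot, y to its left, z up, the work surface at z = 0. Lengths are in m, angles in degrees, forces in N, time in s.
With the tool pointing down it reaches from about 0.35 to 0.875 m from the base axis. Payload 4.2 kg.
Tool frame: the origin (TCP) lies on the centre line of the jaws, within the pads' length; the fingertips stand 11 mm ahead of it and the grasp point (between the pads) lies 8 mm behind it; y points along the fingers, z is the direction in which the jaws open and shut, and the axes are right-handed (so a half turn about y gives the same grasp; the last joint's range is limited). The gripper opens to 87 mm and grips with 3 to 60 N. Pads are 19 mm wide; open, the fingers measure 117 mm over their backs; the gripper's body (75 mm by 190 mm) begins 51 mm behind the grasp point.
Start: joints at [-56.459, 22.042, 0.453, 0, -68.411, -14.817], TCP at [0.201, -0.592, 0.234] pointing down, gripper open.
Joint ranges: [-179.83, 179.83], [-69.29, 118.12], [-61.27, 80.66], [-181.25, 117.63], [-171.15, -9.14], [-177.46, 177.46]. Speed limits (degrees/s): [159.86, 159.86, 180, 180, 180, 180].

## Interface

Orientations are given as a 3x3 rotation matrix whose columns are the frame's x, y, z axes.
In Python, from station import r, optics gives the robot as it stands. The module is installed in compiled form; this text tells all that it offers.
- The arm moves only by the tool step_arm, never from a script. Its argument "moves" is a list that holds one entry, the list of rows, each a list of 7 numbers: the turn, a rotation vector about the tool's x, y, z in rad, then the shift along the tool's x, y, z in cm, then the opening in per cent of the stroke, from 0 (shut) to 100 (fully open). A call has exactly 5 rows; each row is the pose to reach, as a shift and turn from the pose commanded when the call began, along the tool's axes at that moment; what a row does not reach only later rows make up. A row lasts 1/12 s, in which the tool goes at most 41.7 mm and 7.16 degrees, less where a joint would pass 70% of its speed; a pose out of reach is approached as far as the arm can. A call with a gripper value outside its range is refused whole. The fingers move at their own pace and stop on an object; the grip force is fixed at half the most. Time passes only in rows, so rows that repeat a pose let the fingers close, or fill a call up. It gives the time, the measured TCP pose, the force and the opening at its end, in the units of the state.
- r.sense(): the state, without advancing time (a new reading comes with each control period).
- optics.capture(name): name is "side" or "top"; returns a dict with "image" (400x640x3 uint8, red, green, blue), "fov_y" (degrees; the focal length in pixels is half the picture's height over the tangent of half this angle, whatever the lens; pixels are square), "cx", "cy" (the principal point, pixels), "cam_to_world" (4x4, takes a point from camera to world coordinates). Camera axes: x right, y down, z forward; pixel columns grow to the right and rows downward; lengths in m; the calibration is good to about 2 mm. A picture is of the moment at which its call begins. There is no depth.
- r.finish_job(): hands the job in, once; it reports no verdict.
The state is a dict: "time_s": time; "joints": joint angles; "joint_velocities": joint speeds; "effort": joint torques, N m; "tcp_pos": TCP position; "ee_rot": TCP orientation; "wrist_force": force on the tool from outside, world axes, zero at the start; "moment": the same for the moment, N m; "gripper_width": opening from 0.0 (shut) to 1.0 (fully open).
Only numpy, scipy, OpenCV 4.12 (cv2) and the standard library are available. Lean on these libraries where they do the work, as an engineer would, in place of code of your own. Each camera call takes 0.05 s, during which the arm holds its last target.

## Task

Clear the reject bracket lying in front of the suspension arm into the wooden scrap crate, then stand the lever jack flat on the bench with its saddle centred under the arm's marked lift point and let go of it. Pump the handle once: press it all the way down so that the jack alone raises the arm, let it come fully back up, then press it all the way down again and finish there, still holding the handle down with the arm raised. Leave the tape roll and the tin where they are.

Things in the scene. Friction and masses are not known exactly. Their poses are not given: they have to be found in the camera images.
- bracket_center (a point): Centre of the reject bracket, 15 mm above its underside: a loose plain steel U channel 60 mm long (its x), 34 mm wide over the two side walls (its y), 30 mm high, open side up, walls 5 mm thick, 0.15 kg. It lies on the bench where the jack has to stand, 120 to 170 mm in front of the lift point.
- crate_in (a point): Centre of the inner floor of the slatted wooden scrap crate fixed to the bench, open on top: 180 mm (its x) by 200 mm (its y) outside, 70 mm high, walls 8 mm, floor about 8 mm. The crate stands on one side of the bench and the jack on the other; which is which varies.
- bracket: The reject bracket; origin at the centre of its underside, axes as bracket_center.
- jack: The loose lever jack, 0.8 to 1 kg; origin on its underside below the carrying post; x forward to the saddle, z up. Base plate x -140 to +125 mm, 70 mm wide, 12 mm thick. Along x: paddle about -124 mm, handle pivot -40 mm (cheeks 64 mm wide, 68 mm high), post 0, saddle +95 mm. Saddle rises 80 mm per rad of handle. No ratchet: let go, a spring raises the handle and lowers the saddle in about 2 s.
- jack_grip (a point): Grip point of the jack's upright steel carrying post, 72 mm above the jack's underside; axes as the jack. The post is 26 mm along x, 30 mm wide along y, top at 95 mm; grip it from above across its y sides.
- jack_saddle (a point): Centre of the top face of the jack's saddle, a flat black rubber disc 52 mm across; its top is 55 mm above the bench when down and 95 mm when fully up.
- jack_paddle (a point): Centre of the top face of the black rubber paddle (44 mm along x by 60 mm) at the end of the pump handle: 93 mm above the bench when up, 49 mm when fully down; it swings on a 90 mm radius and leans about 0.25 rad either way. Pressing it down takes about 3 N while free and about 9 to 16 N once the arm is being raised.
- jack_handle (a joint): Pump handle angle: 0 fully up (rest), 0.5 rad pressed all the way down to its stop.
- stand: Fixed bracket and rest post of the suspension arm; origin on the bench below the lift point, x away from the robot (the jack comes in from -x). The steel arm, 34 mm wide, 89 to 111 mm high, runs along y: hinged at y = +150 mm (bracket 90 x 60 mm, 122 mm high), its free end (y = -145 mm) rests on a 24 mm post at y = -115 mm (foot 60 x 45 mm).
- lift_pad (a point): The lift point: centre of the lower face of a round steel boss, 28 mm across, under the arm; 80 mm above the bench at rest, 25 mm above the lowered saddle. Marked from above by a round 60 mm seat in the arm with a bright washer and a stud (16 mm across, top at 126 mm) straight over the boss. Axes at rest as the stand's.
- link (a joint): Suspension arm angle about its hinge: 0 resting on its post, growing as the arm is raised; about 0.1 rad with the jack fully up.
- tape_mid (a point): Bystander: middle of a roll of tape, 100 mm across, 36 mm high; leave it alone.
- tin_mid (a point): Bystander: middle of a bare tin, 68 mm across, 90 mm high; leave it alone.

How it is judged:
By the outcome, as a careful person would: the job done as asked, in the order asked, and still so for the second after the job is handed in, while the arm keeps its last pose, push and grip.
It also fails if it takes over 72 s, if anything falls off the work surface, if the arm or the gripper's body presses on something with over 40 N, if the wrist force passes 120 N, or if a joint passes its speed limit or range.

## Working session

There is one attempt and no reset: what is moved stays moved. The work goes in short steps, Python scripts to look and compute and a tool call to move; the robot and the scene stay as the last step left them, time stands still between calls to the robot, and variables do not carry over. Pictures are saved under pics/ and viewed, and the job is handed in when it is done.

Besides the shell and the picture viewer there is one more tool, called after "Request:" as a command line: name --argument value ..., lists and objects as JSON in quotes. step_arm: Moves the arm, as the interface text tells. Its arguments: {"type":"object","properties":{"moves":{"type":"array"}},"required":["moves"]}

```bash
mkdir -p pics; ls; python3 - <<'E'
from station import r, optics
import cv2,json,numpy as np
s=r.sense()
for k,v in s.items(): print(k,np.round(v,4).tolist())
for n in("side","top"):
    c=optics.capture(n)
    cv2.imwrite(f"pics/{n}0.png",c["image"][:,:,::-1])
    print(n,c["fov_y"],c["cx"],c["cy"],np.round(c["cam_to_world"],4).tolist(),[k for k in c])
E
```

```text
pics
time_s 0.0
joints [-56.4612, 22.0913, 0.3789, -0.0302, -68.4113, -14.8161]
joint_velocities [0.0002, -0.0367, -0.0739, 0.055, -0.0742, 0.0742]
effort [-0.0001, -39.0657, 18.7412, 4.2198, 0.0111, -0.0002]
tcp_pos [0.2004, -0.5914, 0.2324]
ee_rot [[0.9471, -0.0008, -0.3208], [0.3208, 0.0021, 0.9471], [-0.0001, -1.0, 0.0022]]
wrist_force [-0.6328, 0.2935, -0.0525]
moment [-0.0015, -0.0188, 0.0113]
gripper_width 0.9969
side 51.400701095172096 320.5768823267623 197.68085781900464 [[-0.9731, -0.1063, 0.2045, 0.3235], [-0.2298, 0.5142, -0.8263, 0.8838], [-0.0173, -0.851, -0.5248, 0.6593], [0.0, 0.0, 0.0, 1.0]] ['image', 'fov_y', 'cx', 'cy', 'cam_to_world']
top 57.59200892129436 323.01940956433754 208.68095112621808 [[-0.004, -0.9954, 0.0956, 0.4431], [-0.9996, 0.0012, -0.0293, 0.0081], [0.0291, -0.0957, -0.995, 0.925], [0.0, 0.0, 0.0, 1.0]] ['image', 'fov_y', 'cx', 'cy', 'cam_to_world']
```

View pics/top0.png

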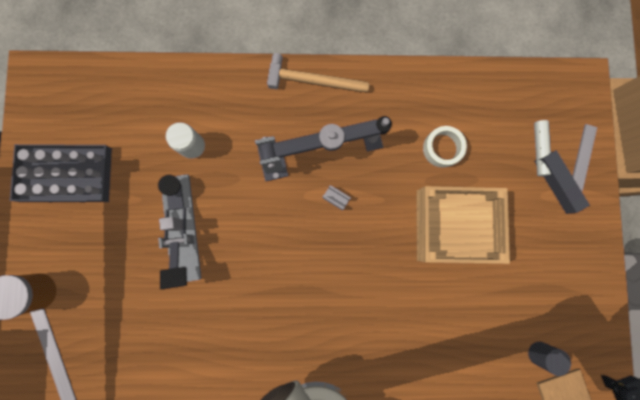

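View pics/side0.png

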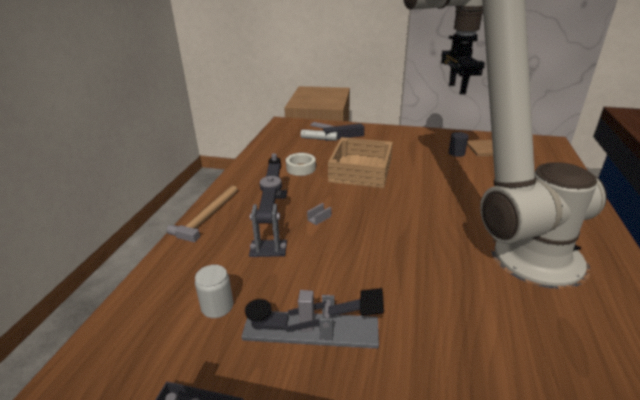

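Top view: the jack is at left (saddle ~(170,185), paddle ~(173,278)), bracket ~(337,197), arm stud ~(332,133), crate ~(465,226), tape (445,146) and tin (183,138). I'll enlarge these next.

```bash
cat > h.py <<'E'
from station import r, optics
import cv2,numpy as np
def cap(n):
    c=optics.capture(n); return c
def K(c):
    f=200/np.tan(np.radians(c["fov_y"]/2)); return f
def ray(c,u,v):
    f=K(c);T=c["cam_to_world"];d=T[:3,:3]@np.array([(u-c["cx"])/f,(v-c["cy"])/f,1]);return T[:3,3],d
def atz(c,u,v,z):
    o,d=ray(c,u,v);return o+d*(z-o[2])/d[2]
def proj(c,p):
    T=c["cam_to_world"];q=T[:3,:3].T@(np.asarray(p)-T[:3,3]);f=K(c);return np.array([c["cx"]+f*q[0]/q[2],c["cy"]+f*q[1]/q[2]])
def tri(c1,p1,c2,p2):
    o1,d1=ray(c1,*p1);o2,d2=ray(c2,*p2);d1/=np.linalg.norm(d1);d2/=np.linalg.norm(d2)
    A=np.stack([d1,-d2],1);t=np.linalg.lstsq(A,o2-o1,rcond=None)[0]
    a=o1+d1*t[0];b=o2+d2*t[1];return (a+b)/2,np.linalg.norm(a-b)
def crop(c,u0,v0,w,h,k,fn):
    im=c["image"][v0:v0+h,u0:u0+w,::-1]
    im=cv2.resize(im,None,fx=k,fy=k,interpolation=cv2.INTER_CUBIC)
    for u in range(-(-u0//10)*10,u0+w,10):
        cv2.line(im,((u-u0)*k,0),((u-u0)*k,6 if u%50 else 14),(0,255,255),1)
        if u%20==0: cv2.putText(im,str(u),((u-u0)*k,24),0,.35,(0,255,255),1)
    for v in range(-(-v0//10)*10,v0+h,10):
        cv2.line(im,(0,(v-v0)*k),(6,(v-v0)*k),(0,255,255),1)
        if v%20==0: cv2.putText(im,str(v),(8,(v-v0)*k+4),0,.35,(0,255,255),1)
    cv2.imwrite(fn,im)
E
python3 - <<'E'
from h import *
c=cap("top"); crop(c,140,110,130,190,3,"pics/a1.png"); crop(c,240,100,170,120,4,"pics/a2.png")
crop(c,400,110,130,165,3,"pics/a5.png")
s=cap("side"); crop(s,180,250,220,110,3,"pics/a3.png"); crop(s,230,130,180,140,4,"pics/a4.png")
E
```

```text
(no output)
```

View pics/a1.png

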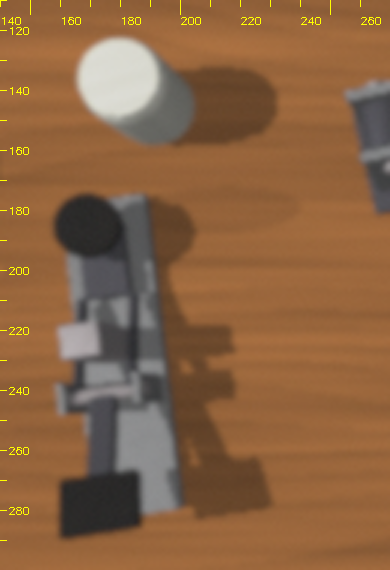

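View pics/a2.png

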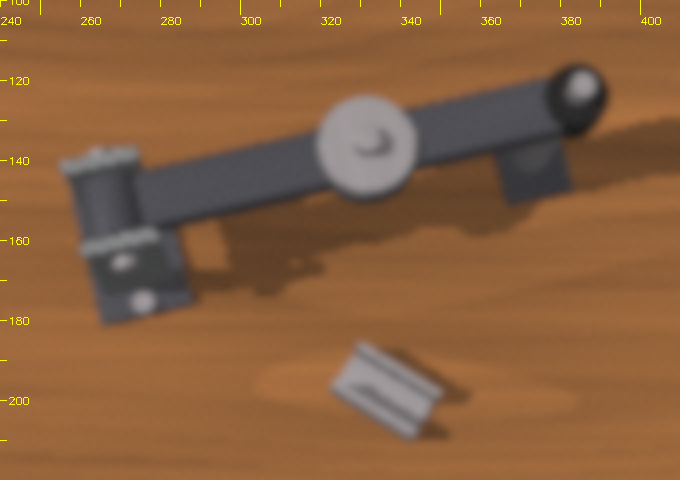

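View pics/a3.png

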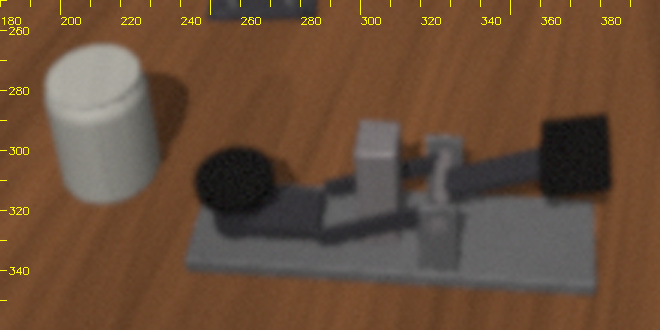

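View pics/a4.png

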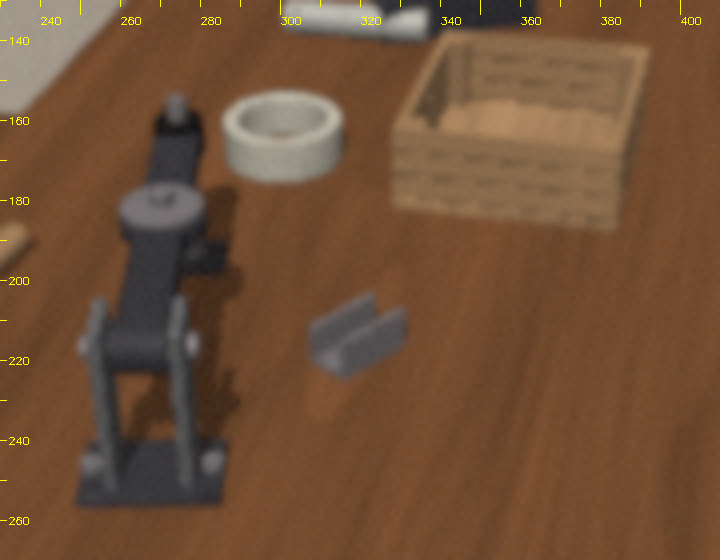

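View pics/a5.png

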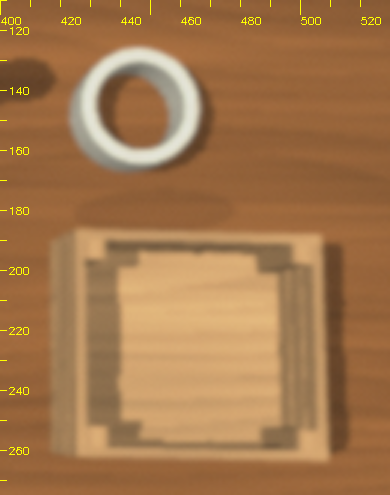

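```bash
python3 - <<'E'
from h import *
t=cap("top");s=cap("side")
def P(l,a,b): 
    p,e=tri(t,a,s,b);print(l,np.round(p,4),'gap',round(e,4))
P('saddle',(169,185),(258.3,309.5));P('paddle',(173.3,278.3),(372,302));P('post',(166.2,223.3),(305.7,294.8))
P('seat',(331.7,136.5),(270.7,181.5))
P('crate',(460.,225),(362,160))
A=lambda l,u,v,z:print(l,np.round(atz(t,u,v,z)[:2],4))
A('saddle',169,185,.055);A('paddle',173.3,278.3,.093);A('post',166.2,223.3,.095);A('seat',331.7,136.5,.111);A('stud',334.5,135.5,.126)
for z in(.03,):
  for u,v in((330.3,185.5),(350.5,198),(343.3,210),(322.8,197)):A('br',u,v,z)
# base plate corners jack
for u,v in((190,175),(201,280)):A('base',u,v,.012)
S=lambda l,u,v,z:print(l,np.round(atz(s,u,v,z)[:2],4))
S('sbase',242,339,.0);S('sbase',378,347,.0)
S('saddle',258.3,309.5,.055);S('seat',270.7,181.5,.111);S('paddle',372,302,.093);S('post',305.7,294.8,.095)
for u,v in((257.5,210),(313,198)):pass
for u,v in((425,187),(508,188.5),(510,263),(426,262)):A('crate top',u,v,.07)
A('hinge',265,152,.122);A('tip',384,122,.111);A('tape',446,145,.036);A('tin',178.5,136,.09)
for a,b,c in((310,211,.03),(323,204,.03),(331,208,.03)):S('sbr',a,b,c)
E
```

```text
saddle [0.585  0.3527 0.0487] gap 0.0001
paddle [0.3674 0.3212 0.0852] gap 0.0012
post [0.4907 0.3382 0.0939] gap 0.0009
seat [ 0.6888 -0.0365  0.1088] gap 0.0009
crate [ 0.4866 -0.3564  0.037 ] gap 0.0019
saddle [0.584  0.3503]
paddle [0.3675 0.3183]
post [0.4902 0.3376]
seat [ 0.6877 -0.0365]
stud [ 0.6855 -0.042 ]
br [ 0.5871 -0.0366]
br [ 0.5557 -0.0867]
br [ 0.5258 -0.0685]
br [ 0.5583 -0.0178]
base [0.6165 0.3158]
base [0.3556 0.2812]
sbase [0.6099 0.3896]
sbase [0.3487 0.351 ]
saddle [0.5823 0.3582]
seat [ 0.6879 -0.033 ]
paddle [0.3674 0.329 ]
post [0.4908 0.3392]
crate top [ 0.5772 -0.2616]
crate top [ 0.5736 -0.4633]
crate top [ 0.3958 -0.4586]
crate top [ 0.3993 -0.2585]
hinge [0.6481 0.114 ]
tip [ 0.7226 -0.1578]
tape [ 0.6896 -0.3291]
tin [0.6935 0.3188]
sbr [ 0.5811 -0.0332]
sbr [ 0.5542 -0.0753]
sbr [ 0.5278 -0.0597]
```

```bash
cat >> h.py <<'E'
def plan(x,y,z,yaw,n=None):
    s=r.sense();p=s["tcp_pos"];R=np.array(s["ee_rot"]);d=R.T@(np.array([x,y,z])-p)*100
    from scipy.spatial.transform import Rotation as Ro
    a=np.radians(yaw);c,si=np.cos(a),np.sin(a)
    Rt=np.array([[c,0,-si],[si,0,c],[0,-1,0]])
    rv=Ro.from_matrix(R.T@Rt).as_rotvec()
    print("t",round(s["time_s"],2),"pos",np.round(p,4),"yaw",round(np.degrees(np.arctan2(R[1,0],R[0,0])),2),"F",np.round(s["wrist_force"],1),"gw",round(s["gripper_width"],3))
    m=max(np.linalg.norm(d)/4.17,np.degrees(np.linalg.norm(rv))/7.16)
    print("rot",np.round(rv,3),"shift",np.round(d,2),"minrows",round(m,1))
E
python3 - <<'E'
from h import *
plan(.5567,-.0524,.13,57.6)
E
```

```text
t 0.3 pos [ 0.2006 -0.5917  0.2332] yaw 18.72 F [ 0.   0.1 -0.3] gw 0.998
rot [-0.001 -0.679  0.   ] shift [51.04 10.34 39.65] minrows 15.7
```

Request:
step_arm --moves '[[[0, 0, 0, 2.5, 0.2, 2, 100], [0, 0, 0, 5.5, 0.6, 4.3, 100], [0, 0, 0, 8.6, 1, 6.7, 100], [0, 0, 0, 11.7, 1.5, 9.1, 100], [0, 0, 0, 14.8, 2, 11.5, 100]]]'

```text
time_s: 0.72
tcp_pos: [0.3044, -0.434, 0.2134]
ee_rot: [[0.947, 0.0, -0.32], [0.32, -0.0, 0.947], [0.0, -1.0, -0.0]]
wrist_force: [0.2, 0.3, 0.1]
gripper_width: 1.0
```

Request:
step_arm --moves '[[[0, 0, 0, 3.1, 0.4, 2.4, 100], [0, 0, 0, 6.2, 0.8, 4.8, 100], [0, 0, 0, 9.3, 1.2, 7.2, 100], [0, 0, 0, 12.4, 1.6, 9.6, 100], [0, 0, 0, 15.5, 2, 12, 100]]]'

```text
time_s: 1.13
tcp_pos: [0.4129, -0.2703, 0.1937]
ee_rot: [[0.947, 0.001, -0.321], [0.321, -0.0, 0.947], [0.001, -1.0, -0.0]]
wrist_force: [0.3, -0.9, 0.2]
gripper_width: 1.001
```

```bash
python3 - <<'E'
from h import *
plan(.5567,-.0524,.13,57.6)
E
```

```text
t 1.13 pos [ 0.4129 -0.2703  0.1937] yaw 18.73 F [ 0.3 -0.9  0.2] gw 1.001
rot [ 0.001 -0.678  0.   ] shift [20.61  6.37 16.02] minrows 6.4
```

Request:
step_arm --moves '[[[0, -0.11, 0, 2.9, 0.5, 2.3, 100], [0, -0.22, 0, 5.8, 1, 4.6, 100], [0, -0.33, 0, 8.7, 1.5, 6.9, 100], [0, -0.45, 0, 11.6, 2, 9.2, 100], [0, -0.56, 0, 14.5, 2.5, 11.5, 100]]]'

```text
time_s: 1.55
tcp_pos: [0.5133, -0.1148, 0.1686]
ee_rot: [[0.627, 0.0, -0.779], [0.779, -0.0, 0.627], [0.0, -1.0, -0.0]]
wrist_force: [0.3, -0.7, 0.5]
gripper_width: 1.002
```

```bash
python3 - <<'E'
from h import *
plan(.5567,-.0524,.1,57.6)
c=cap("top"); crop(c,260,150,130,100,6,"pics/b1.png")
E
```

```text
t 1.55 pos [ 0.5133 -0.1148  0.1686] yaw 51.16 F [ 0.3 -0.7  0.5] gw 1.002
rot [ 0.    -0.112  0.   ] shift [7.58 6.86 0.54] minrows 2.5
```

View pics/b1.png

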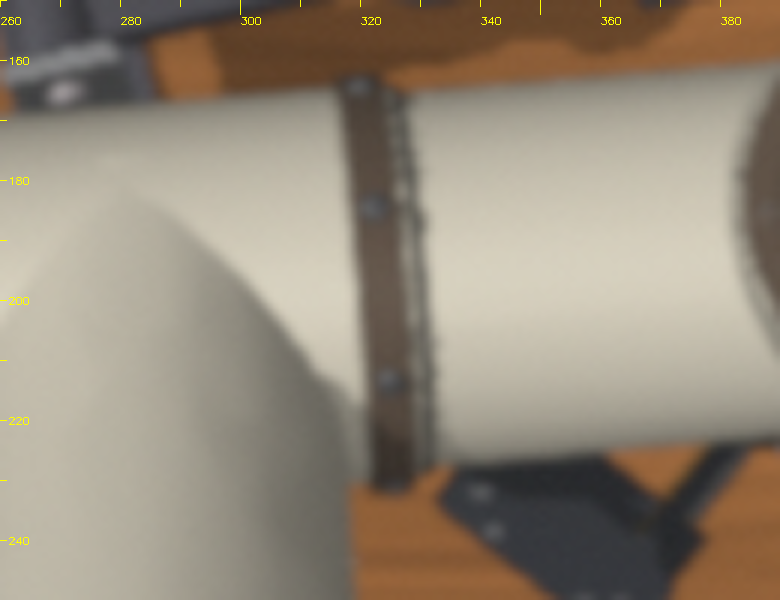

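The arm itself hides the bracket from the top camera, so I'll go on with the earlier measurement.

Request:
step_arm --moves '[[[0, -0.03, 0, 1.9, 1.7, 0.1, 100], [0, -0.06, 0, 3.8, 3.4, 0.3, 100], [0, -0.09, 0, 5.7, 5.1, 0.4, 100], [0, -0.112, 0, 7.6, 6.8, 0.5, 100], [0, -0.112, 0, 7.6, 6.9, 0.5, 100]]]'

```text
time_s: 2.02
tcp_pos: [0.5568, -0.0526, 0.0964]
ee_rot: [[0.539, -0.004, -0.842], [0.842, -0.0, 0.539], [-0.002, -1.0, 0.003]]
wrist_force: [-1.0, -0.7, -1.2]
gripper_width: 1.001
```

```bash
python3 - <<'E'
from h import *
plan(.5567,-.0524,.017,57.6)
c=cap("side"); crop(c,250,130,140,110,5,"pics/b2.png")
E
```

```text
t 2.02 pos [ 0.5568 -0.0526  0.0964] yaw 57.38 F [-1.  -0.7 -1.2] gw 1.001
rot [-0.003 -0.004 -0.002] shift [ 0.03  7.94 -0.01] minrows 1.9
```

View pics/b2.png

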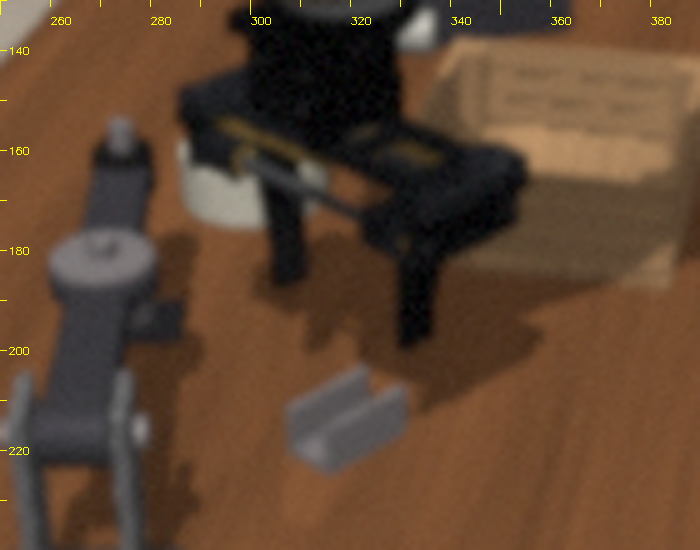

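```bash
python3 - <<'E'
from h import *
c=cap("side");print(proj(c,[.5568,-.0526,.0854]),proj(c,[.5567,-.0524,.03]),proj(c,[.5567,-.0524,.0]))
for q in ((.0305,0),(-.0305,0)):
  a=np.radians(57.6);print(proj(c,[.5567+.03*np.cos(a)*np.sign(q[0])-.017*0,-.0524+.03*np.sin(a)*np.sign(q[0]),.03]))
E
```

```text
[319.87424722 191.02963891] [320.25724809 208.25193413] [320.44684793 217.19869561]
[312.38617042 212.56402621]
[327.8907844  204.06997674]
```

Side view: fingertips at ~(308,186) and (333,199) match the projection within 2 px. The bracket top centre is ~(319,210.5), about 5 mm further to +y than I'd measured from the top. I'll split the difference.

Request:
step_arm --moves '[[[0, 0, 0, 0.1, 2, 0.1, 100], [0, 0, 0, 0.3, 4, 0.1, 100], [0, 0, 0, 0.3, 6, 0.1, 100], [0, 0, 0, 0.3, 7.5, 0.1, 100], [0, 0, 0, 0.3, 8, 0.1, 100]]]'

```text
time_s: 2.53
tcp_pos: [0.5562, -0.0524, 0.0185]
ee_rot: [[0.543, -0.003, -0.84], [0.84, -0.0, 0.543], [-0.002, -1.0, 0.002]]
wrist_force: [0.3, -0.2, -0.3]
gripper_width: 0.998
```

Request:
step_arm --moves '[[[0, 0, 0, 0, 0, 0, 20], [0, 0, 0, 0, 0, 0, 0], [0, 0, 0, 0, 0, 0, 0], [0, 0, 0, 0, 0, 0, 0], [0, 0, 0, 0, 0, 0, 0]]]'

```text
time_s: 2.95
tcp_pos: [0.5581, -0.0515, 0.0206]
ee_rot: [[0.541, 0.002, -0.841], [0.841, 0.0, 0.541], [0.001, -1.0, -0.002]]
wrist_force: [0.2, 0.3, 0.0]
gripper_width: 0.71
```

Request:
step_arm --moves '[[[0, 0, 0, 0, 0.2, 0, 0], [0, 0, 0, 0, 0.2, 0, 0], [0, 0, 0, 0, 0.2, 0, 0], [0, 0, 0, 0, 0.2, 0, 0], [0, 0, 0, 0, 0.2, 0, 0]]]'

```text
time_s: 3.37
tcp_pos: [0.5577, -0.0515, 0.0176]
ee_rot: [[0.541, 0.0, -0.841], [0.841, -0.0, 0.541], [0.0, -1.0, -0.0]]
wrist_force: [0.9, 0.7, -0.5]
gripper_width: 0.387
```

Request:
step_arm --moves '[[[0, 0, 0, 0, 0, 0, 0], [0, 0, 0, 0, 0, 0, 0], [0, 0, 0, 0, 0, 0, 0], [0, 0, 0, 0, 0, 0, 0], [0, 0, 0, 0, 0, 0, 0]]]'

```text
time_s: 3.78
tcp_pos: [0.5577, -0.0515, 0.0176]
ee_rot: [[0.541, 0.0, -0.841], [0.841, 0.0, 0.541], [0.0, -1.0, -0.0]]
wrist_force: [-0.1, -0.5, 0.0]
gripper_width: 0.391
```

Request:
step_arm --moves '[[[0, 0, 0, 0, 0, 0, 0], [0, 0, 0, 0, -0.5, 0, 0], [0, 0, 0, 0, -2.5, 0, 0], [0, 0, 0, 0, -5, 0, 0], [0, 0, 0, 0, -8, 0, 0]]]'

```text
time_s: 4.2
tcp_pos: [0.5557, -0.0516, 0.0969]
ee_rot: [[0.542, -0.005, -0.841], [0.841, -0.0, 0.542], [-0.003, -1.0, 0.004]]
wrist_force: [0.5, 0.3, -2.2]
gripper_width: 0.388
```

```bash
python3 - <<'E'
from h import *
plan(.487,-.361,.13,57.6)
c=cap("side"); crop(c,250,130,140,110,5,"pics/b3.png")
E
```

```text
t 4.2 pos [ 0.5557 -0.0516  0.0969] yaw 57.2 F [ 0.5  0.3 -2.2] gw 0.388
rot [-0.004 -0.007 -0.003] shift [-29.74  -3.26 -10.97] minrows 7.6
```

View pics/b3.png

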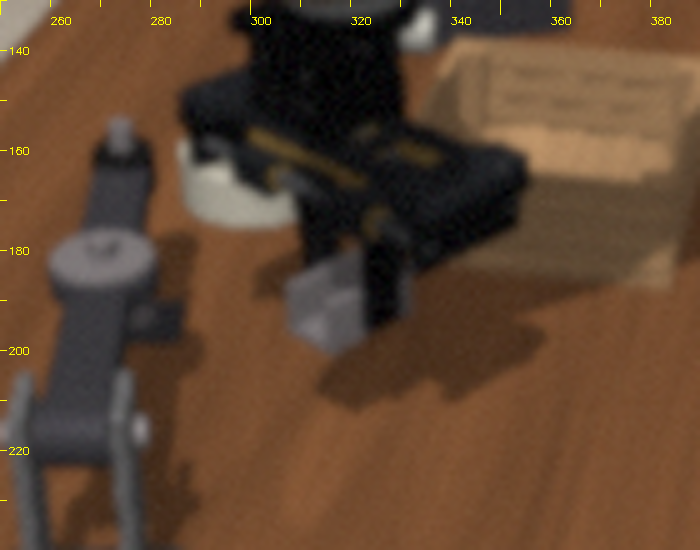

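The bracket is held (opening 34 mm, seen between the fingers at ~(318,190)). Next it goes to the crate.

Request:
step_arm --moves '[[[0, 0, 0, -3, -1.5, -1.1, 0], [0, 0, 0, -6.7, -3, -2.4, 0], [0, 0, 0, -10.4, -3.5, -3.8, 0], [0, 0, 0, -14.2, -3.5, -5.2, 0], [0, 0, 0, -18, -3.5, -6.6, 0]]]'

```text
time_s: 4.67
tcp_pos: [0.5148, -0.2398, 0.1333]
ee_rot: [[0.541, 0.001, -0.841], [0.841, 0.0, 0.541], [0.001, -1.0, -0.001]]
wrist_force: [0.1, -0.2, -1.5]
gripper_width: 0.387
```

Request:
step_arm --moves '[[[0, 0, 0, -3.6, 0, -1.4, 0], [0, 0, 0, -7.2, 0, -2.7, 0], [0, 0, 0, -10, 0, -3.8, 0], [0, 0, 0, -11.7, 0, -4.4, 0], [0, 0, 0, -11.7, 0.4, -4.4, 0]]]'

```text
time_s: 5.08
tcp_pos: [0.4881, -0.3641, 0.1288]
ee_rot: [[0.545, 0.001, -0.838], [0.838, -0.001, 0.545], [-0.0, -1.0, -0.001]]
wrist_force: [1.0, 0.6, -0.9]
gripper_width: 0.388
```

```bash
python3 - <<'E'
from h import *
plan(.487,-.361,.038,57.6)
E
```

```text
t 5.08 pos [ 0.4881 -0.3641  0.1288] yaw 56.97 F [ 1.   0.6 -0.9] gw 0.388
rot [ 0.001 -0.011 -0.   ] shift [0.2  9.08 0.27] minrows 2.2
```

Request:
step_arm --moves '[[[0, 0, 0, 0.2, 2, 0.1, 0], [0, 0, 0, 0.2, 5, 0.2, 0], [0, 0, 0, 0.2, 7.5, 0.2, 0], [0, 0, 0, 0.2, 9, 0.2, 0], [0, 0, 0, 0.2, 9, 0.2, 0]]]'

```text
time_s: 5.5
tcp_pos: [0.4857, -0.3557, 0.0343]
ee_rot: [[0.542, -0.008, -0.84], [0.84, 0.005, 0.542], [-0.001, -1.0, 0.009]]
wrist_force: [0.0, 0.5, -1.0]
gripper_width: 0.387
```

Request:
step_arm --moves '[[[0, 0, 0, 0, 0, 0, 65], [0, 0, 0, 0, 0, 0, 65], [0, 0, 0, 0, 0, 0, 65], [0, 0, 0, 0, 0, 0, 65], [0, 0, 0, 0, 0, 0, 65]]]'

```text
time_s: 5.92
tcp_pos: [0.4894, -0.3582, 0.0399]
ee_rot: [[0.541, 0.002, -0.841], [0.841, -0.001, 0.541], [0.0, -1.0, -0.003]]
wrist_force: [0.3, 0.1, 0.2]
gripper_width: 0.628
```

Request:
step_arm --moves '[[[0, 0, 0, 0, -2, 0, 65], [0, 0, 0, 0, -5, 0, 65], [0, 0, 0, 0, -9, 0, 65], [0, 0, 0, 0, -13, 0, 65], [0, 0, 0, 0, -16, 0, 65]]]'

```text
time_s: 6.33
tcp_pos: [0.4894, -0.3586, 0.2031]
ee_rot: [[0.541, 0.004, -0.841], [0.841, -0.003, 0.541], [0.0, -1.0, -0.005]]
wrist_force: [0.8, -1.0, -0.0]
gripper_width: 0.651
```

```bash
python3 - <<'E'
from h import *
plan(.4907,.3375,.16,8.1)
c=cap("side"); crop(c,250,100,160,120,5,"pics/b4.png")
E
```

```text
t 6.33 pos [ 0.4894 -0.3586  0.2031] yaw 57.25 F [ 0.8 -1.  -0. ] gw 0.651
rot [0.005 0.858 0.002] shift [58.62  4.12 37.56] minrows 16.7
```

View pics/b4.png

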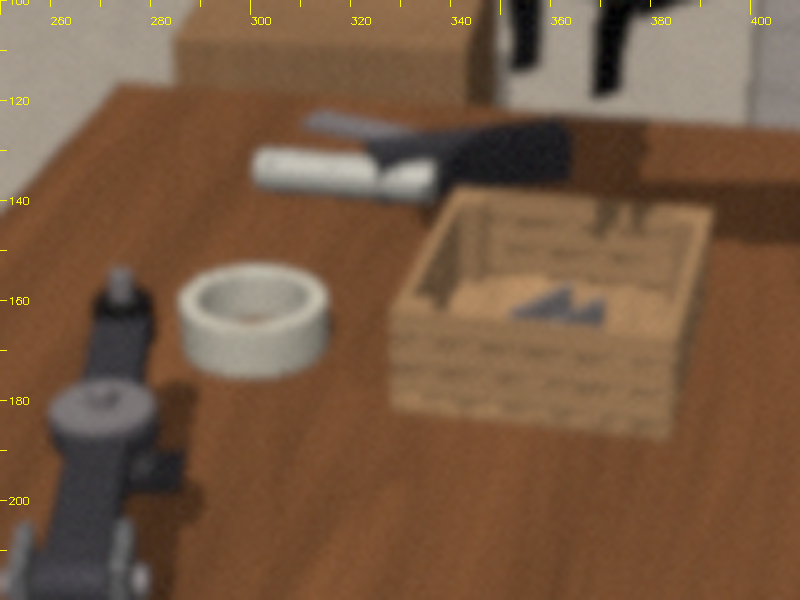

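Bracket lies in the crate (~(362,160)). Next, the jack.

Request:
step_arm --moves '[[[0, 0.08, 0, 2.5, 0.2, 1.6, 65], [0, 0.18, 0, 5.5, 0.4, 3.5, 70], [0, 0.29, 0, 9, 0.6, 5.8, 80], [0, 0.4, 0, 12.4, 0.8, 8, 100], [0, 0.51, 0, 15.8, 1, 10.2, 100]]]'

```text
time_s: 6.8
tcp_pos: [0.4881, -0.1717, 0.1891]
ee_rot: [[0.882, 0.001, -0.471], [0.471, 0.0, 0.882], [0.001, -1.0, -0.001]]
wrist_force: [1.0, 0.2, -0.7]
gripper_width: 0.846
```

```bash
python3 - <<'E'
from h import *
plan(.4907,.3375,.16,8.1)
E
```

```text
t 6.8 pos [ 0.4881 -0.1717  0.1891] yaw 28.12 F [ 1.   0.2 -0.7] gw 0.846
rot [0.    0.349 0.001] shift [24.23  2.91 44.79] minrows 12.2
```

Request:
step_arm --moves '[[[0, 0.03, 0, 1.9, 0.2, 3.6, 100], [0, 0.06, 0, 3.8, 0.4, 7.2, 100], [0, 0.09, 0, 5.7, 0.6, 10.8, 100], [0, 0.12, 0, 7.6, 0.8, 14.4, 100], [0, 0.15, 0, 9.5, 1, 18, 100]]]'

```text
time_s: 7.22
tcp_pos: [0.4858, 0.0322, 0.1793]
ee_rot: [[0.941, 0.002, -0.339], [0.339, 0.001, 0.941], [0.002, -1.0, 0.0]]
wrist_force: [0.9, -0.6, 0.6]
gripper_width: 0.996
```

```bash
python3 - <<'E'
from h import *
plan(.4907,.3375,.16,8.1)
E
```

```text
t 7.22 pos [0.4858 0.0322 0.1793] yaw 19.79 F [ 0.9 -0.6  0.6] gw 0.996
rot [-0.     0.204  0.002] shift [10.79  1.95 28.56] minrows 7.3
```

Request:
step_arm --moves '[[[0, 0.03, 0, 1.4, 0.2, 3.7, 100], [0, 0.06, 0, 2.8, 0.4, 7.4, 100], [0, 0.09, 0, 4.2, 0.6, 11.1, 100], [0, 0.12, 0, 5.5, 0.8, 14.6, 100], [0, 0.15, 0, 6.8, 1, 18, 100]]]'

```text
time_s: 7.63
tcp_pos: [0.4886, 0.2248, 0.1692]
ee_rot: [[0.981, 0.001, -0.195], [0.195, 0.001, 0.981], [0.001, -1.0, 0.001]]
wrist_force: [0.6, -0.5, -0.8]
gripper_width: 1.0
```

```bash
python3 - <<'E'
from h import *
plan(.4907,.3375,.16,8.1)
E
```

```text
t 7.63 pos [0.4886 0.2248 0.1692] yaw 11.24 F [ 0.6 -0.5 -0.8] gw 1.0
rot [-0.001  0.055  0.001] shift [ 2.4   0.93 11.01] minrows 2.7
```

Request:
step_arm --moves '[[[0, 0.02, 0, 0.8, 0.3, 3.5, 100], [0, 0.04, 0, 1.6, 0.6, 7, 100], [0, 0.055, 0, 2.2, 0.9, 10, 100], [0, 0.055, 0, 2.4, 0.9, 11, 100], [0, 0.055, 0, 2.4, 0.9, 11, 100]]]'

```text
time_s: 8.05
tcp_pos: [0.4908, 0.3376, 0.1594]
ee_rot: [[0.99, 0.0, -0.144], [0.144, 0.0, 0.99], [0.0, -1.0, 0.0]]
wrist_force: [0.0, -0.8, 0.7]
gripper_width: 1.003
```

```bash
python3 - <<'E'
from h import *
plan(.4907,.3375,.064,8.1)
c=cap("side"); crop(c,230,210,160,150,4,"pics/c1.png")
print(proj(c,[.4907,.3375,.149]))
E
```

```text
t 8.05 pos [0.4908 0.3376 0.1594] yaw 8.31 F [ 0.  -0.8  0.7] gw 1.003
rot [-0.     0.004  0.   ] shift [-0.01  9.54 -0.02] minrows 2.3
[304.94970159 272.43662146]
```

View pics/c1.png

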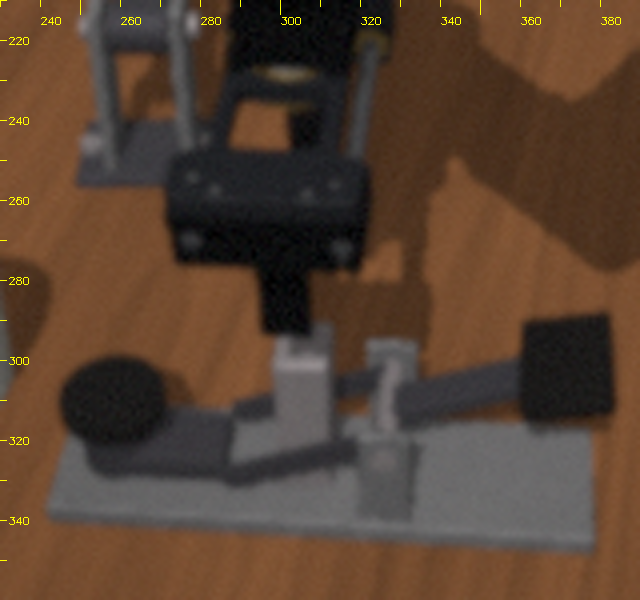

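```bash
python3 - <<'E'
from h import *
c=cap("side")
for z in(.149,.053):
  print(proj(c,[.4908-.0065,.3376+.045,z]))
print(proj(c,[.4907,.3375,.095]),proj(c,[.4907-.0022,.3375+.015,.095]))
E
```

```text
[301.70145747 290.34823722]
[303.84865698 328.61493481]
[306.01420557 294.15576389] [305.06486151 300.06247077]
```

Request:
step_arm --moves '[[[0, 0, 0, 0, 2, 0, 100], [0, 0, 0, 0, 5, 0, 100], [0, 0, 0, 0, 7.5, 0, 100], [0, 0, 0, 0, 9.4, 0, 100], [0, 0, 0, 0, 9.4, 0, 100]]]'

```text
time_s: 8.57
tcp_pos: [0.4889, 0.3314, 0.0621]
ee_rot: [[0.99, -0.006, -0.139], [0.139, -0.006, 0.99], [-0.007, -1.0, -0.005]]
wrist_force: [-0.4, -0.4, 0.3]
gripper_width: 1.003
```

Request:
step_arm --moves '[[[0, 0, 0, 0, 0, 0, 40], [0, 0, 0, 0, 0, 0, 0], [0, 0, 0, 0, 0, 0, 0], [0, 0, 0, 0, 0, 0, 0], [0, 0, 0, 0, 0, 0, 0]]]'

```text
time_s: 8.98
tcp_pos: [0.4915, 0.3356, 0.067]
ee_rot: [[0.99, 0.002, -0.141], [0.141, 0.002, 0.99], [0.002, -1.0, 0.002]]
wrist_force: [0.8, -0.3, -0.5]
gripper_width: 0.704
```

Request:
step_arm --moves '[[[0, 0, 0, 0, 0, 0, 0], [0, 0, 0, 0, 0, 0, 0], [0, 0, 0, 0, 0, 0, 0], [0, 0, 0, 0, 0, 0, 0], [0, 0, 0, 0, 0, 0, 0]]]'

```text
time_s: 9.4
tcp_pos: [0.4912, 0.3369, 0.0661]
ee_rot: [[0.99, 0.001, -0.142], [0.142, 0.003, 0.99], [0.002, -1.0, 0.003]]
wrist_force: [3.2, 1.1, -7.4]
gripper_width: 0.34
```

Request:
step_arm --moves '[[[0, 0, 0, 0, 0, 0, 0], [0, 0, 0, 0, 0, 0, 0], [0, 0, 0, 0, 0, 0, 0], [0, 0, 0, 0, 0, 0, 0], [0, 0, 0, 0, 0, 0, 0]]]'

```text
time_s: 9.82
tcp_pos: [0.4912, 0.3368, 0.066]
ee_rot: [[0.99, 0.001, -0.142], [0.142, 0.003, 0.99], [0.002, -1.0, 0.003]]
wrist_force: [-1.5, 5.6, 0.2]
gripper_width: 0.345
```

```bash
python3 - <<'E'
from h import *
plan(.4907,.3375,.084,8.1)
c=cap("side"); crop(c,230,210,160,150,4,"pics/c2.png")
E
```

```text
t 9.82 pos [0.4912 0.3368 0.066 ] yaw 8.15 F [-1.5  5.6  0.2] gw 0.345
rot [-0.003  0.001  0.002] shift [-0.04 -1.8   0.08] minrows 0.4
```

View pics/c2.png

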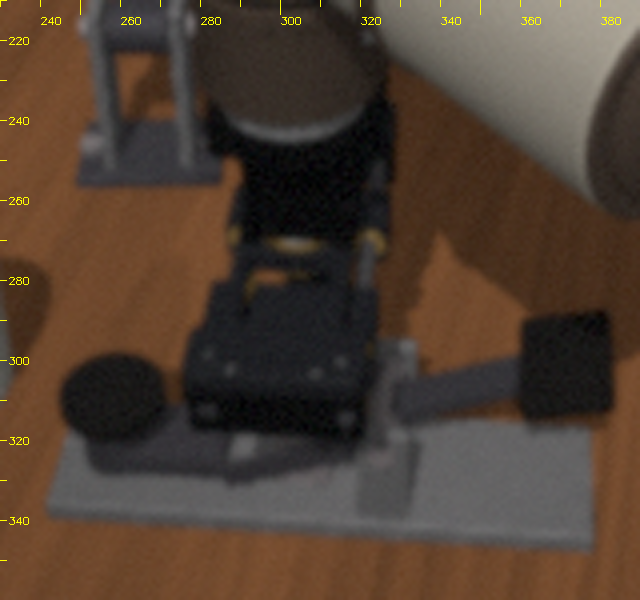

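Gripped (30 mm). Small lift, then a look for tilt.

Request:
step_arm --moves '[[[0, 0, 0, 0, -0.3, 0, 0], [0, 0, 0, 0, -0.8, 0, 0], [0, 0, 0, 0, -1.4, 0, 0], [0, 0, 0, 0, -2, 0, 0], [0, 0, 0, 0, -2.4, 0, 0]]]'

```text
time_s: 10.28
tcp_pos: [0.491, 0.3348, 0.09]
ee_rot: [[0.99, -0.0, -0.141], [0.141, -0.001, 0.99], [-0.0, -1.0, -0.001]]
wrist_force: [0.5, 0.6, -8.6]
gripper_width: 0.341
```

Request:
step_arm --moves '[[[0, 0, 0, 0, 0, 0, 0], [0, 0, 0, 0, 0, 0, 0], [0, 0, 0, 0, 0, 0, 0], [0, 0, 0, 0, 0, 0, 0], [0, 0, 0, 0, 0, 0, 0]]]'

```text
time_s: 10.7
tcp_pos: [0.4908, 0.335, 0.0894]
ee_rot: [[0.99, -0.001, -0.141], [0.141, -0.001, 0.99], [-0.001, -1.0, -0.0]]
wrist_force: [0.4, 0.3, -9.1]
gripper_width: 0.347
```

```bash
python3 - <<'E'
from h import *
plan(.42,.3375,.09,8.1)
print(r.sense()["moment"])
c=cap("side"); crop(c,230,210,160,150,4,"pics/c3.png")
E
```

```text
t 10.7 pos [0.4908 0.335  0.0894] yaw 8.13 F [ 0.4  0.3 -9.1] gw 0.347
rot [ 0.     0.001 -0.001] shift [-6.97 -0.06  1.25] minrows 1.7
[ 0.00774976 -0.09442228 -0.00664627]
```

View pics/c3.png

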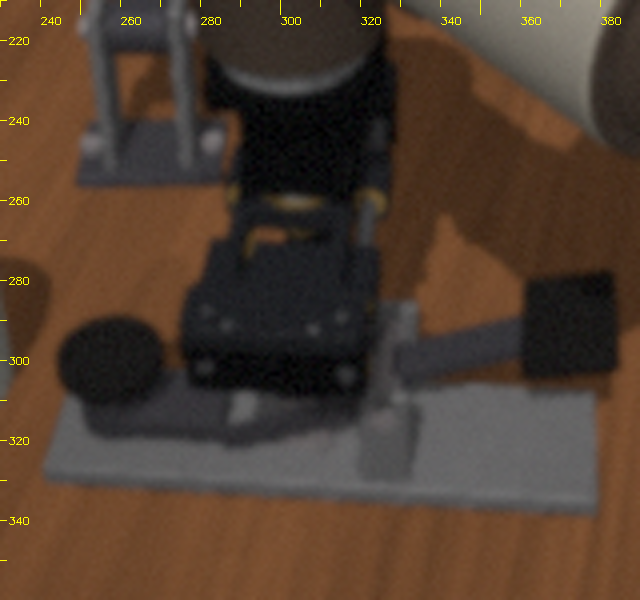

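```bash
python3 - <<'E'
from h import *
for n,(u,v,w,h) in {"top":(305,110,60,50),"side":(245,165,55,45)}.items():
    c=cap(n); c2=dict(c); c2["image"]=cv2.imread(f"pics/{n}0.png")[:,:,::-1]; crop(c2,u,v,w,h,12,f"pics/d_{n}.png")
t=cap("top")
for u,v,z in((275+0,143,.111),(376,119.5,.111),(284,157,.089),(380,132.5,.089)): print(np.round(atz(t,u,v,z),4))
E
```

```text
[0.6719 0.093  0.111 ]
[ 0.7284 -0.1393  0.111 ]
[0.6448 0.0741 0.089 ]
[ 0.7045 -0.1522  0.089 ]
```

View pics/d_top.png

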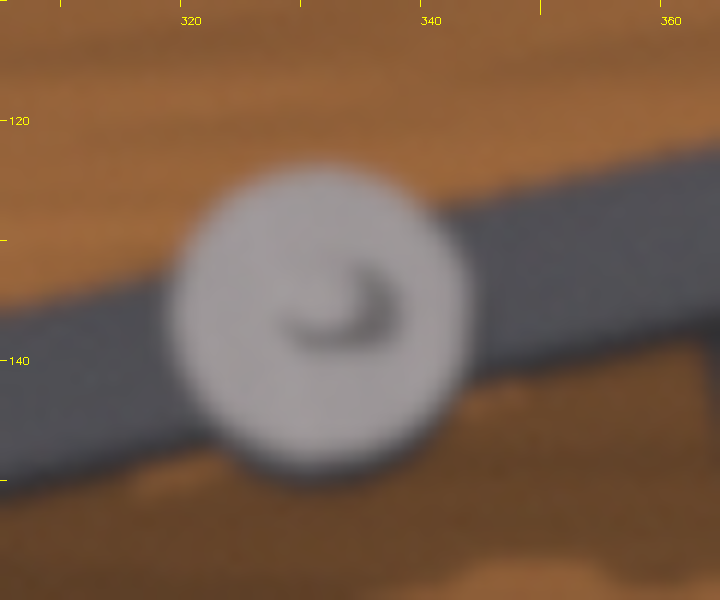

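View pics/d_side.png

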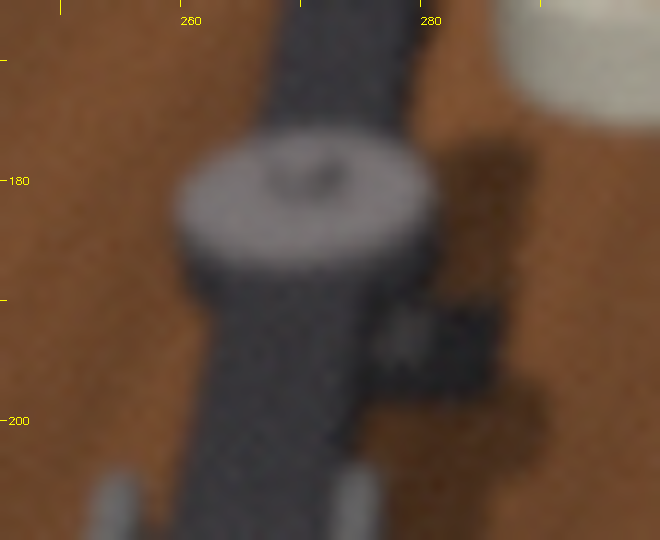

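```bash
python3 - <<'E'
from h import *
t=cap("top");s=cap("side")
print(tri(t,(331.7,136),s,(270.6,181.4)),tri(t,(332.9,134.3),s,(270,179.2)))
for z in (.111,.116):print(atz(t,331.7,136,z),atz(s,270.6,181.4,z))
print(atz(t,332.9,134.3,.126),atz(s,270,179.2,.126))
E
```

```text
(array([ 0.68948466, -0.03656625,  0.10913162]), np.float64(0.00015861121902868263)) (array([ 0.69176509, -0.0390784 ,  0.11434766]), np.float64(0.00011234484318037775))
[ 0.68883968 -0.03647949  0.111     ] [ 0.68833004 -0.0334596   0.111     ]
[ 0.68733032 -0.0362057   0.116     ] [ 0.68500247 -0.02509406  0.116     ]
[ 0.68824759 -0.03838951  0.126     ] [ 0.6838274  -0.01932883  0.126     ]
```

Lift pad ≈ (0.688, -0.037), stand yaw ≈ 14.3°. I'll retract the jack to x≈0.44 to pass the hinge bracket, then travel in y.

```bash
python3 - <<'E'
from h import *
plan(.44,.25,.092,8.1)
E
```

```text
t 11.0 pos [0.491  0.3352 0.0896] yaw 8.13 F [ 0.2 -0.3 -8. ] gw 0.342
rot [ 0.     0.001 -0.   ] shift [-6.25 -0.24 -7.72] minrows 2.4
```

Request:
step_arm --moves '[[[0, 0, 0, -1.5, 0, -0.5, 0], [0, 0, 0, -3.3, -0.1, -1.5, 0], [0, 0, 0, -5, -0.2, -3.3, 0], [0, 0, 0, -6, -0.2, -5.5, 0], [0, 0, 0, -6.3, -0.2, -8, 0]]]'

```text
time_s: 11.42
tcp_pos: [0.4382, 0.2463, 0.0919]
ee_rot: [[0.99, -0.001, -0.143], [0.143, -0.0, 0.99], [-0.001, -1.0, -0.0]]
wrist_force: [-0.9, -0.4, -9.1]
gripper_width: 0.342
```

Request:
step_arm --moves '[[[0, -0.01, 0, -0.4, 0, -2.6, 0], [0, -0.02, 0, -0.8, 0, -5.2, 0], [0, -0.04, 0, -1.2, 0, -7.8, 0], [0, -0.06, 0, -1.6, 0, -10.4, 0], [0, -0.08, 0, -2, 0, -13, 0]]]'

```text
time_s: 11.83
tcp_pos: [0.4387, 0.1146, 0.0924]
ee_rot: [[0.975, 0.001, -0.222], [0.222, 0.001, 0.975], [0.002, -1.0, 0.0]]
wrist_force: [0.7, -0.7, -8.7]
gripper_width: 0.345
```

```bash
python3 - <<'E'
from h import *
plan(.44,-.03,.09,14.3)
E
```

```text
t 11.83 pos [0.4387 0.1146 0.0924] yaw 12.81 F [ 0.7 -0.7 -8.7] gw 0.345
rot [-0.    -0.026  0.002] shift [ -3.08   0.23 -14.13] minrows 3.5
```

Request:
step_arm --moves '[[[0, -0.01, 0, -0.6, 0.1, -2.8, 0], [0, -0.02, 0, -1.2, 0.1, -5.6, 0], [0, -0.026, 0, -1.8, 0.2, -8.4, 0], [0, -0.026, 0, -2.4, 0.2, -11.2, 0], [0, -0.026, 0, -3, 0.2, -14, 0]]]'

```text
time_s: 12.25
tcp_pos: [0.4404, -0.0288, 0.0904]
ee_rot: [[0.969, 0.002, -0.246], [0.246, 0.0, 0.969], [0.002, -1.0, -0.0]]
wrist_force: [1.2, 0.3, -9.4]
gripper_width: 0.348
```

```bash
python3 - <<'E'
from h import *
plan(.48,-.09,.09,14.3)
E
```

```text
t 12.25 pos [ 0.4404 -0.0288  0.0904] yaw 14.24 F [ 1.2  0.3 -9.4] gw 0.348
rot [ 0.    -0.001  0.002] shift [ 2.33  0.05 -6.91] minrows 1.7
```

Request:
step_arm --moves '[[[0, 0, 0, 0.4, 0, -2, 0], [0, 0, 0, 1, 0, -4, 0], [0, 0, 0, 1.8, 0, -6, 0], [0, 0, 0, 2.3, 0, -6.9, 0], [0, 0, 0, 2.3, 0, -6.9, 0]]]'

```text
time_s: 12.67
tcp_pos: [0.4819, -0.0901, 0.0904]
ee_rot: [[0.97, 0.004, -0.244], [0.244, -0.0, 0.97], [0.004, -1.0, -0.001]]
wrist_force: [0.4, 0.5, -9.1]
gripper_width: 0.34
```

```bash
python3 - <<'E'
from h import *
plan(.5959,-.0605,.077,14.3)
c=cap("side"); crop(c,240,140,160,110,5,"pics/e1.png")
t=cap("top"); crop(t,260,110,160,130,5,"pics/e2.png")
E
```

```text
t 12.67 pos [ 0.4819 -0.0901  0.0904] yaw 14.1 F [ 0.4  0.5 -9.1] gw 0.34
rot [ 0.001 -0.003  0.004] shift [11.78  1.38  0.09] minrows 2.8
```

View pics/e1.png

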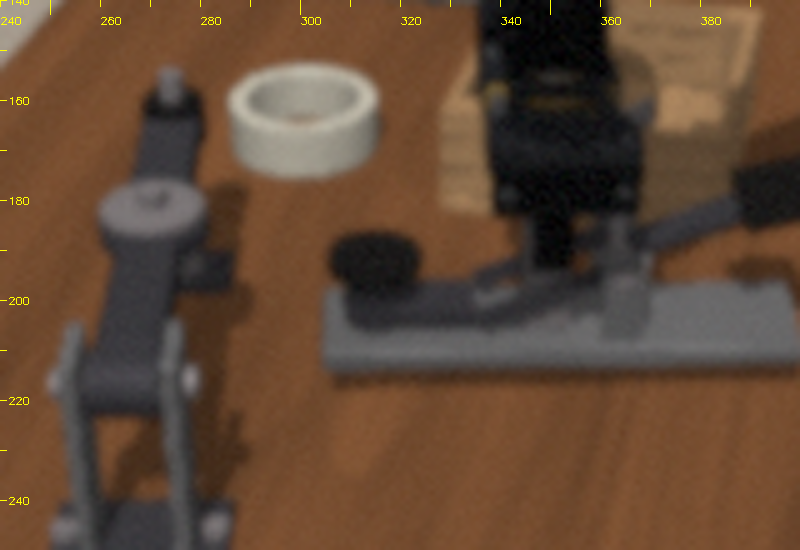

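View pics/e2.png

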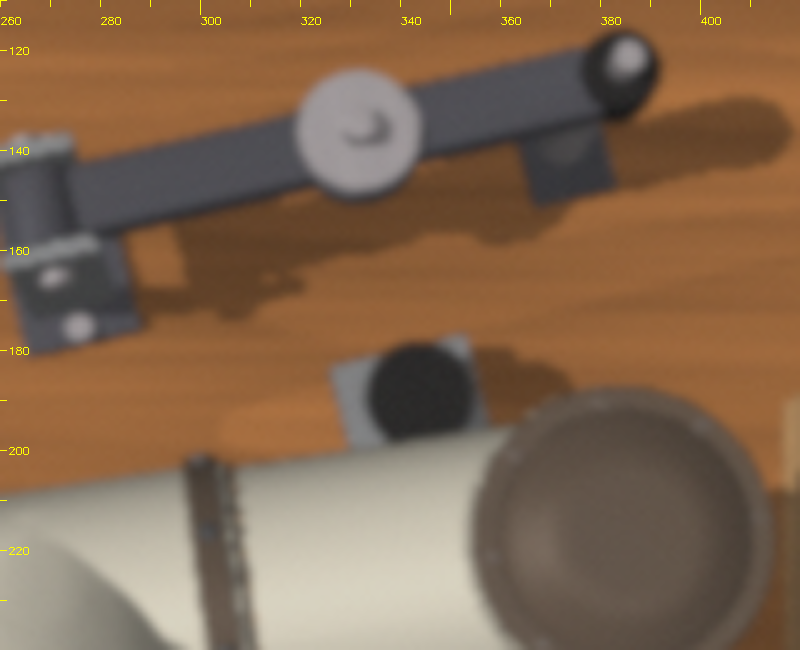

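```bash
python3 - <<'E'
from h import *
t=cap("top");s=cap("side")
p=atz(t,344.2,189,.0785);print(p, atz(s,314.8,191.4,.0785), tri(t,(344.2,189),s,(314.8,191.4)))
st=r.sense();R=np.array(st["ee_rot"]);q=st["tcp_pos"]
print("pred",q+R@np.array([.095,0,0]), "in tool",R.T@(p-q), proj(t,q+R@np.array([.095,.011,0])))
a=atz(t,260+330/5,110+365/5,.036);b=atz(t,260+465/5,110+335/5,.036);print(a,b,np.degrees(np.arctan2(a[0]-b[0],-(a[1]-b[1]))) ,np.linalg.norm(a-b))
E
```

```text
[ 0.57097915 -0.06691759  0.0785    ] [ 0.57273101 -0.05914225  0.0785    ] (array([ 0.57325908, -0.06710054,  0.07356352]), np.float64(0.0030831334854927402))
pred [ 0.57046111 -0.0649689   0.08943467] in tool [ 0.09503679  0.01093354 -0.00202211] [343.3727554  189.22785929]
[ 0.59236473 -0.02572519  0.036     ] [ 0.60748739 -0.09286284  0.036     ] -167.30606198028485 0.06881975801183161
```

Top view gives the saddle centre at (344,189), which matches the tool prediction within 2 mm. I need a shift of about (0.1165, 0.0285) to the lift pad. I'll lower to ~10 mm clearance, then slide in.

Request:
step_arm --moves '[[[0, 0, 0, 0, 0.7, 0, 0], [0, 0, 0, 1, 1.4, 0, 0], [0, 0, 0, 3, 1.4, 0, 0], [0, 0, 0, 5, 1.4, 0, 0], [0, 0, 0, 6, 1.4, 0, 0]]]'

```text
time_s: 13.28
tcp_pos: [0.5411, -0.0729, 0.0753]
ee_rot: [[0.969, 0.004, -0.247], [0.247, -0.0, 0.969], [0.004, -1.0, -0.001]]
wrist_force: [1.9, 0.1, -8.6]
gripper_width: 0.343
```

```bash
python3 - <<'E'
from h import *
plan(.598,-.0615,.076,14.3)
c=cap("side"); crop(c,240,140,160,110,5,"pics/e3.png")
E
```

```text
t 13.28 pos [ 0.5411 -0.0729  0.0753] yaw 14.33 F [ 1.9  0.1 -8.6] gw 0.343
rot [0.001 0.    0.004] shift [ 5.79 -0.05 -0.31] minrows 1.4
```

View pics/e3.png

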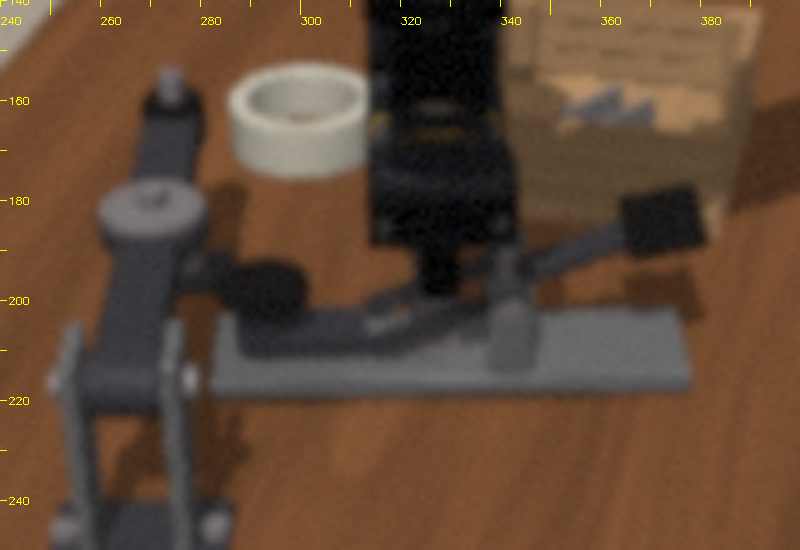

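Request:
step_arm --moves '[[[0, 0, 0, 1.2, 0, -0.1, 0], [0, 0, 0, 2.6, 0, -0.2, 0], [0, 0, 0, 4, 0, -0.3, 0], [0, 0, 0, 5.2, 0, -0.3, 0], [0, 0, 0, 5.8, 0, -0.3, 0]]]'

```text
time_s: 13.75
tcp_pos: [0.5959, -0.062, 0.0748]
ee_rot: [[0.969, 0.0, -0.246], [0.246, 0.0, 0.969], [0.0, -1.0, -0.0]]
wrist_force: [0.9, -0.1, -9.5]
gripper_width: 0.344
```

Request:
step_arm --moves '[[[0, 0, 0, 0, 0.2, 0, 0], [0, 0, 0, 0, 0.4, 0, 0], [0, 0, 0, 0, 0.6, 0, 0], [0, 0, 0, 0, 0.6, 0, 0], [0, 0, 0, 0, 0.6, 0, 0]]]'

```text
time_s: 14.17
tcp_pos: [0.5935, -0.063, 0.0694]
ee_rot: [[0.969, -0.001, -0.245], [0.245, -0.0, 0.969], [-0.001, -1.0, 0.0]]
wrist_force: [-0.3, -0.0, -7.9]
gripper_width: 0.343
```

```bash
python3 - <<'E'
from h import *
plan(.598,-.0615,.066,14.3)
c=cap("side"); crop(c,240,140,160,110,5,"pics/e4.png")
t=cap("top"); crop(t,260,110,160,130,5,"pics/e5.png")
E
```

```text
t 14.17 pos [ 0.5935 -0.063   0.0694] yaw 14.19 F [-0.3 -0.  -7.9] gw 0.343
rot [-0.    -0.002 -0.001] shift [0.47 0.34 0.03] minrows 0.1
```

View pics/e4.png

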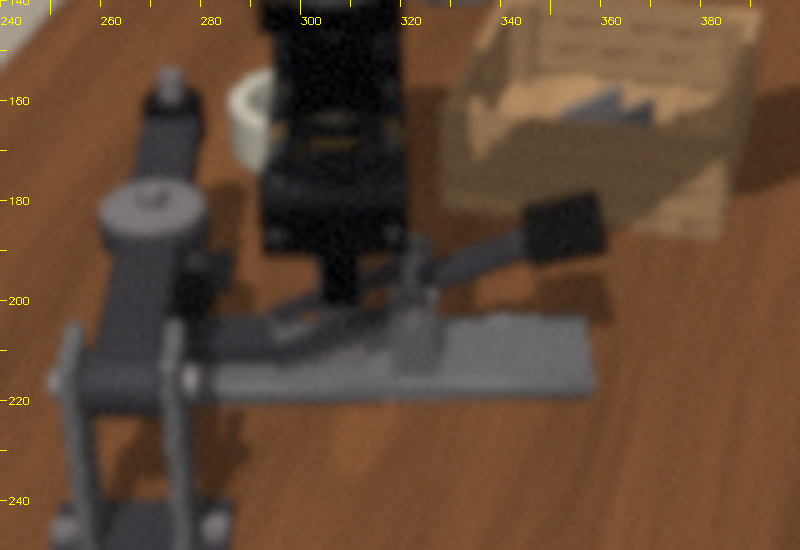

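View pics/e5.png

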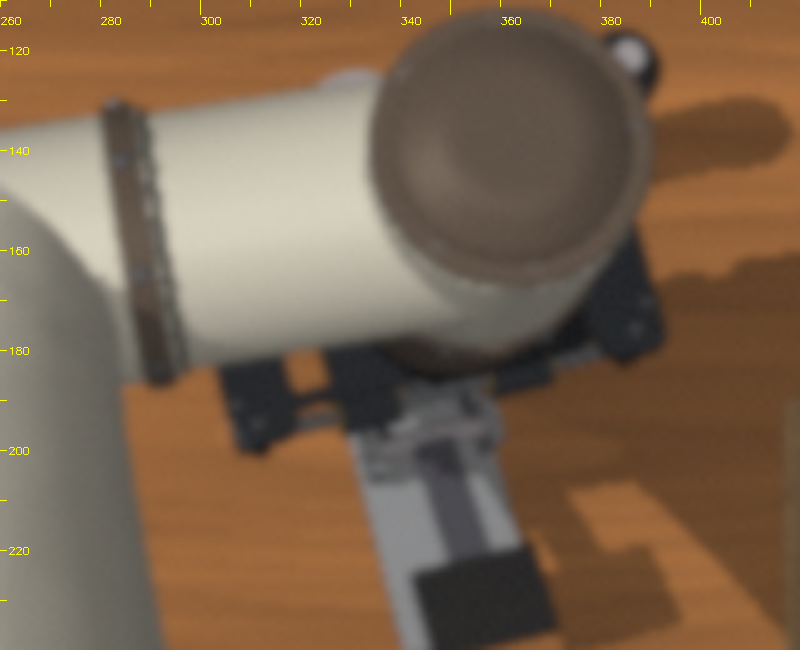

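Request:
step_arm --moves '[[[0, 0, 0, 0, 0, 0, 0], [0, 0, 0, 0, 0, 0, 0], [0, 0, 0, 0, 0, 0, 0], [0, 0, 0, 0, 0, 0, 0], [0, 0, 0, 0, 0, 0, 0]]]'

```text
time_s: 14.68
tcp_pos: [0.5945, -0.0627, 0.0698]
ee_rot: [[0.969, 0.0, -0.245], [0.245, 0.0, 0.969], [0.0, -1.0, 0.0]]
wrist_force: [0.1, 1.1, -9.6]
gripper_width: 0.341
```

```bash
python3 - <<'E'
from h import *
plan(.598,-.0615,.066,14.3)
print(r.sense()["joint_velocities"])
for i in range(3):
  cap("side");plan(.598,-.0615,.066,14.3)
t=cap("top")
# paddle
p=atz(t,260+485/5,110+603/5,.093+.003);print(p)
E
```

```text
t 14.68 pos [ 0.5945 -0.0627  0.0698] yaw 14.21 F [ 0.1  1.1 -9.6] gw 0.341
rot [-0.    -0.002  0.   ] shift [0.37 0.38 0.03] minrows 0.1
[-0.08656217  0.11757873 -0.0201219   0.01158467  0.08412294  0.00504454]
t 14.73 pos [ 0.5944 -0.0628  0.0698] yaw 14.2 F [ 0.   0.2 -9. ] gw 0.342
rot [-0.    -0.002  0.   ] shift [0.38 0.38 0.04] minrows 0.1
t 14.78 pos [ 0.5945 -0.0628  0.0697] yaw 14.2 F [ 0.7  0.4 -8.6] gw 0.342
rot [-0.    -0.002  0.   ] shift [0.38 0.37 0.04] minrows 0.1
t 14.83 pos [ 0.5945 -0.0628  0.0697] yaw 14.2 F [-0.2 -0.9 -8.6] gw 0.343
rot [-0.    -0.002  0.   ] shift [0.37 0.37 0.04] minrows 0.1
[ 0.4724486  -0.09372825  0.096     ]
```

Request:
step_arm --moves '[[[0, 0, 0, 0.2, 0, 0.1, 0], [0, 0, 0, 0.4, 0, 0.1, 0], [0, 0, 0, 0.4, 0.1, 0.1, 0], [0, 0, 0, 0.4, 0.2, 0.1, 0], [0, 0, 0, 0.4, 0.3, 0.1, 0]]]'

```text
time_s: 15.3
tcp_pos: [0.598, -0.0608, 0.0665]
ee_rot: [[0.969, -0.0, -0.245], [0.245, 0.0, 0.969], [-0.0, -1.0, 0.0]]
wrist_force: [-0.1, -0.0, -8.9]
gripper_width: 0.344
```

Request:
step_arm --moves '[[[0, 0, 0, 0, 0.05, 0, 0], [0, 0, 0, 0, 0.1, 0, 0], [0, 0, 0, 0, 0.1, 0, 0], [0, 0, 0, 0, 0.1, 0, 0], [0, 0, 0, 0, 0.1, 0, 0]]]'

```text
time_s: 15.72
tcp_pos: [0.5981, -0.0608, 0.066]
ee_rot: [[0.969, 0.0, -0.245], [0.245, -0.0, 0.969], [-0.0, -1.0, -0.0]]
wrist_force: [0.1, 1.0, -5.8]
gripper_width: 0.339
```

```bash
python3 - <<'E'
from h import *
plan(.598,-.0605,.066,14.3)
E
```

```text
t 15.72 pos [ 0.5981 -0.0608  0.066 ] yaw 14.21 F [ 0.1  1.  -5.8] gw 0.339
rot [ 0.    -0.002 -0.   ] shift [ 0.   -0.    0.04] minrows 0.0
```

Request:
step_arm --moves '[[[0, 0, 0, 0, 0.1, 0, 0], [0, 0, 0, 0, 0.1, 0, 0], [0, 0, 0, 0, 0.1, 0, 0], [0, 0, 0, 0, 0.1, 0, 0], [0, 0, 0, 0, 0.1, 0, 0]]]'

```text
time_s: 16.13
tcp_pos: [0.5981, -0.0608, 0.0659]
ee_rot: [[0.969, 0.0, -0.246], [0.246, -0.0, 0.969], [0.0, -1.0, -0.0]]
wrist_force: [-4.3, 1.7, 5.8]
gripper_width: 0.343
```

Request:
step_arm --moves '[[[0, 0, 0, 0, 0, 0, 60], [0, 0, 0, 0, 0, 0, 80], [0, 0, 0, 0, 0, 0, 80], [0, 0, 0, 0, 0, 0, 80], [0, 0, 0, 0, 0, 0, 80]]]'

```text
time_s: 16.55
tcp_pos: [0.5986, -0.0609, 0.0648]
ee_rot: [[0.969, 0.001, -0.245], [0.245, 0.0, 0.969], [0.001, -1.0, -0.0]]
wrist_force: [-0.1, 0.7, -0.8]
gripper_width: 0.636
```

Request:
step_arm --moves '[[[0, 0, 0, 0, -1, 0, 80], [0, 0, 0, 0, -3, 0, 80], [0, 0, 0, 0, -6, 0, 80], [0, 0, 0, 0, -9, 0, 80], [0, 0, 0, 0, -12, 0, 80]]]'

```text
time_s: 16.97
tcp_pos: [0.5981, -0.061, 0.1868]
ee_rot: [[0.969, 0.001, -0.246], [0.246, -0.0, 0.969], [0.0, -1.0, -0.0]]
wrist_force: [0.9, -0.1, 0.1]
gripper_width: 0.798
```

```bash
python3 - <<'E'
from h import *
plan(.35,-.12,.2,14.3)
E
```

```text
t 16.97 pos [ 0.5981 -0.061   0.1868] yaw 14.21 F [ 0.9 -0.1  0.1] gw 0.798
rot [ 0.    -0.001  0.   ] shift [-25.5   -1.34   0.37] minrows 6.1
```

Request:
step_arm --moves '[[[0, 0, 0, -3.5, -0.4, -2, 60], [0, 0, 0, -7, -0.8, -4, 40], [0, 0, 0, -10.5, -1, -6, 20], [0, 0, 0, -14, -1, -8, 0], [0, 0, 0, -17.5, -1, -10, 0]]]'

```text
time_s: 17.38
tcp_pos: [0.4517, -0.2017, 0.1959]
ee_rot: [[0.969, 0.002, -0.246], [0.246, -0.001, 0.969], [0.002, -1.0, -0.001]]
wrist_force: [-0.6, -0.3, 0.4]
gripper_width: 0.507
```

Request:
step_arm --moves '[[[0, 0, 0, -0.4, 0, -3.5, 0], [0, 0, 0, -0.8, 0, -7, 0], [0, 0, 0, -1.2, 0, -10, 0], [0, 0, 0, -1.2, 0, -12, 0], [0, 0, 0, -1.2, 0, -12, 0]]]'

```text
time_s: 17.8
tcp_pos: [0.4714, -0.3234, 0.1952]
ee_rot: [[0.97, 0.001, -0.242], [0.242, -0.002, 0.97], [0.001, -1.0, -0.002]]
wrist_force: [0.4, 0.4, -0.2]
gripper_width: 0.123
```

```bash
python3 - <<'E'
from h import *
plan(.4785,-.0914,.13,14.3)
c=cap("side"); crop(c,240,140,160,110,5,"pics/f1.png")
t=cap("top"); crop(t,260,110,160,130,5,"pics/f2.png")
E
```

```text
t 17.8 pos [ 0.4714 -0.3234  0.1952] yaw 14.01 F [ 0.4  0.4 -0.2] gw 0.123
rot [ 0.002 -0.005  0.001] shift [ 6.3   6.48 22.36] minrows 5.8
```

View pics/f1.png

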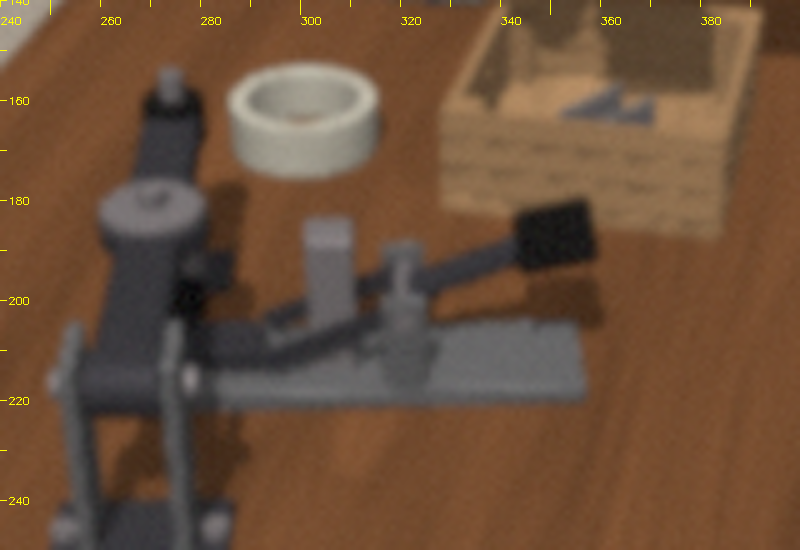

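View pics/f2.png

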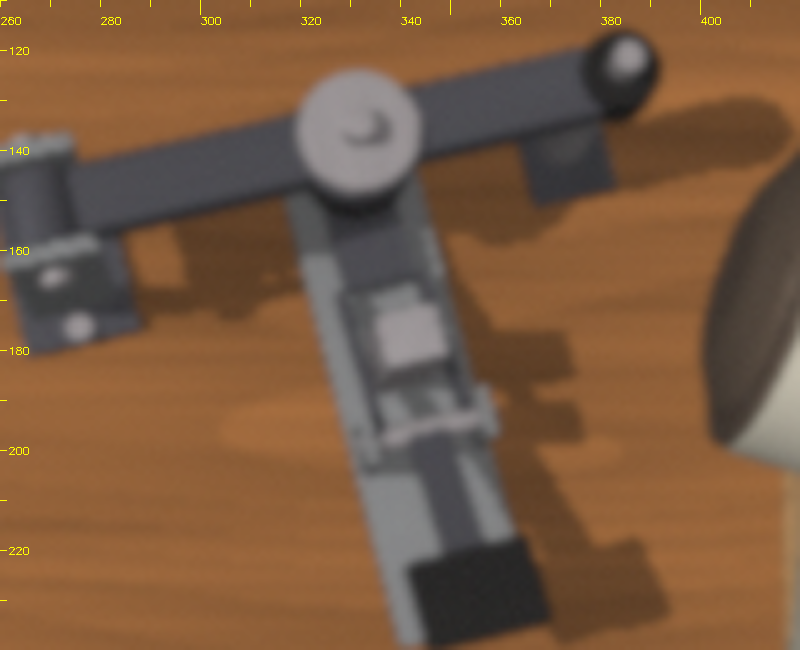

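```bash
python3 - <<'E'
from h import *
t=cap("top");s=cap("side")
a=atz(t,342.2,176.8,.095);b=atz(t,355.8,227.8,.093);print(a,b, atz(s,240+328/5,140+232/5,.095))
d=(a-b)[:2];print(np.linalg.norm(d),np.degrees(np.arctan2(d[1],d[0])))
u=d/np.linalg.norm(d)
for q in(a[:2],b[:2]+.124*u): print("saddle",q+.095*u)
L=np.array([.688,-.037])
for ang in range(0,360,45):
  w=np.radians(ang);
  p=a[:2]+.095*u+.026*np.array([np.cos(w),np.sin(w)]);g=proj(t,[*p,.055]);print(ang,(g-[260,110])*5)
E
```

```text
[ 0.59701393 -0.0610881   0.095     ] [ 0.47897406 -0.09142037  0.093     ] [ 0.59648199 -0.05301346  0.095     ]
0.12187475573247858 14.411284774390495
saddle [ 0.68902467 -0.03744444]
saddle [ 0.69108305 -0.0369155 ]
0 [354.10419636 111.52050131]
45 [316.72715657 126.48928795]
90 [301.31603686 163.11270723]
135 [317.03547707 200.00945288]
180 [354.74965995 215.4320617 ]
225 [392.22829355 200.27414216]
270 [407.44518769 163.54930331]
315 [391.62415263 126.84168974]
```

Jack placement agrees: the saddle computes to (0.689–0.691, -0.037) against the lift point at (0.688, -0.037). Now I go to the paddle.

Request:
step_arm --moves '[[[0, 0, 0, 1.1, 0, 3.7, 0], [0, 0, 0, 2.2, 0, 7.4, 0], [0, 0, 0, 3.3, 0.5, 11.1, 0], [0, 0, 0, 4.4, 1.5, 14.8, 0], [0, 0, 0, 5.4, 2.5, 18.5, 0]]]'

```text
time_s: 18.42
tcp_pos: [0.4775, -0.1248, 0.1704]
ee_rot: [[0.969, 0.002, -0.247], [0.247, 0.0, 0.969], [0.002, -1.0, -0.0]]
wrist_force: [1.0, 1.0, -0.4]
gripper_width: 0.009
```

Request:
step_arm --moves '[[[0, 0, 0, 0.4, 1, 2, 0], [0, 0, 0, 0.9, 2.5, 3.8, 0], [0, 0, 0, 0.9, 4, 3.8, 0], [0, 0, 0, 0.9, 4, 3.8, 0], [0, 0, 0, 0.9, 4, 3.8, 0]]]'

```text
time_s: 18.83
tcp_pos: [0.4766, -0.0876, 0.1299]
ee_rot: [[0.969, -0.001, -0.248], [0.248, -0.0, 0.969], [-0.001, -1.0, -0.0]]
wrist_force: [0.3, -0.2, -0.5]
gripper_width: 0.006
```

```bash
python3 - <<'E'
from h import *
plan(.479,-.0915,.108,14.3)
c=cap("side"); crop(c,240,140,160,110,5,"pics/g1.png")
E
```

```text
t 18.83 pos [ 0.4766 -0.0876  0.1299] yaw 14.33 F [ 0.3 -0.2 -0.5] gw 0.006
rot [ 0.     0.001 -0.001] shift [ 0.13  2.19 -0.44] minrows 0.5
```

View pics/g1.png

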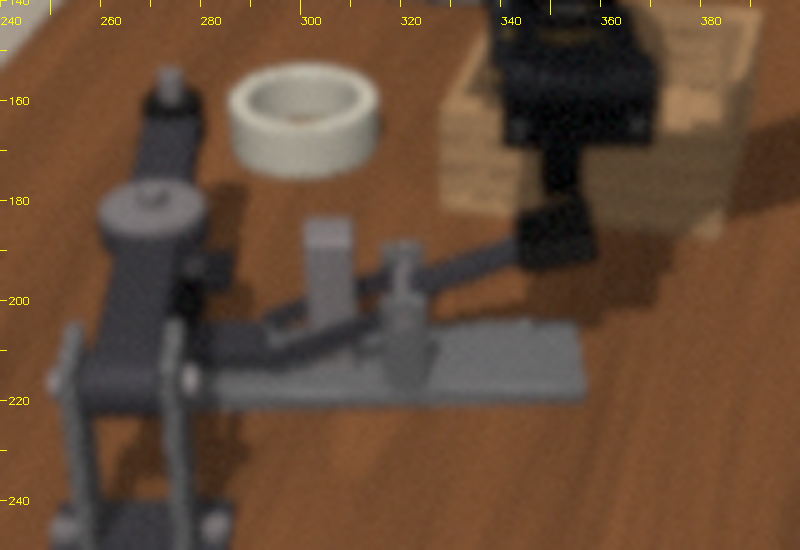

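Request:
step_arm --moves '[[[0, 0, 0, 0.1, 0.5, -0.2, 0], [0, 0, 0, 0.2, 1, -0.4, 0], [0, 0, 0, 0.2, 1.6, -0.4, 0], [0, 0, 0, 0.2, 2.2, -0.4, 0], [0, 0, 0, 0.2, 2.6, -0.4, 0]]]'

```text
time_s: 19.3
tcp_pos: [0.4791, -0.0924, 0.1031]
ee_rot: [[0.97, -0.003, -0.245], [0.245, -0.001, 0.97], [-0.003, -1.0, -0.0]]
wrist_force: [-3.9, -0.7, 4.3]
gripper_width: 0.009
```

Request:
step_arm --moves '[[[0, 0, 0, 0, 0.3, 0, 0], [0, 0, 0, 0, 0.6, 0, 0], [0, 0, 0, 0, 0.9, 0, 0], [0, 0, 0, 0, 1.2, 0, 0], [0, 0, 0, 0, 1.5, 0, 0]]]'

```text
time_s: 19.72
tcp_pos: [0.4794, -0.0919, 0.0885]
ee_rot: [[0.969, -0.001, -0.245], [0.245, -0.0, 0.969], [-0.001, -1.0, 0.0]]
wrist_force: [-3.1, -1.6, 5.4]
gripper_width: 0.006
```

Request:
step_arm --moves '[[[0, 0, 0, 0, 0.3, 0, 0], [0, 0, 0, 0, 0.6, 0, 0], [0, 0, 0, 0, 0.9, 0, 0], [0, 0, 0, 0, 1.2, 0, 0], [0, 0, 0, 0, 1.5, 0, 0]]]'

```text
time_s: 20.13
tcp_pos: [0.4776, -0.0924, 0.0745]
ee_rot: [[0.969, -0.006, -0.246], [0.246, -0.001, 0.969], [-0.006, -1.0, 0.0]]
wrist_force: [-10.2, -0.9, 20.8]
gripper_width: 0.009
```

```bash
python3 - <<'E'
from h import *
plan(.479,-.0915,.058,14.3)
c=cap("side"); crop(c,240,140,160,110,5,"pics/g2.png")
E
```

```text
t 20.13 pos [ 0.4776 -0.0924  0.0745] yaw 14.22 F [-10.2  -0.9  20.8] gw 0.009
rot [-0.    -0.001 -0.006] shift [0.17 1.65 0.05] minrows 0.4
```

View pics/g2.png

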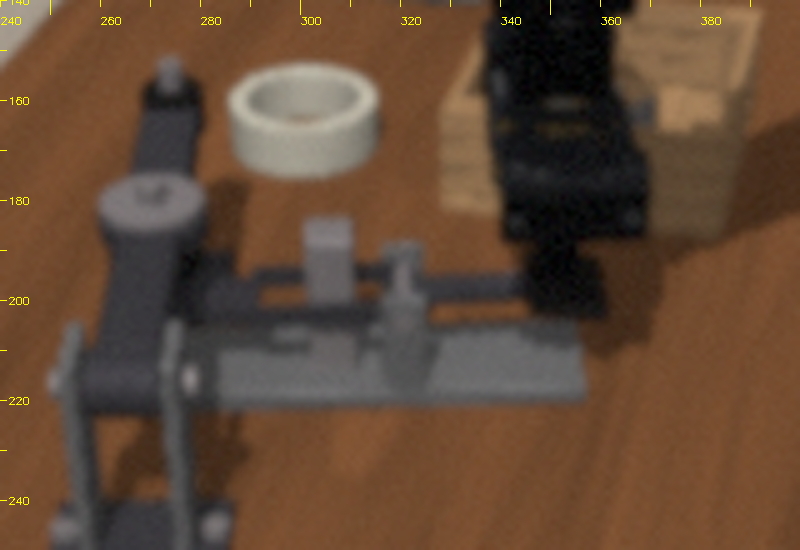

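Handle moving and the arm is just starting to lift (tip ~(273,152)). I'll continue down to the stop.

Request:
step_arm --moves '[[[0, 0, 0, 0, 0.2, 0, 0], [0, 0, 0, 0, 0.4, 0, 0], [0, 0, 0, 0, 0.6, 0, 0], [0, 0, 0, 0, 0.8, 0, 0], [0, 0, 0, 0, 1, 0, 0]]]'

```text
time_s: 20.6
tcp_pos: [0.4771, -0.0924, 0.0646]
ee_rot: [[0.969, -0.006, -0.245], [0.245, -0.001, 0.969], [-0.006, -1.0, 0.0]]
wrist_force: [-10.5, -1.9, 18.0]
gripper_width: 0.005
```

Request:
step_arm --moves '[[[0, 0, 0, 0, 0.1, 0, 0], [0, 0, 0, 0, 0.2, 0, 0], [0, 0, 0, 0, 0.3, 0, 0], [0, 0, 0, 0, 0.3, 0, 0], [0, 0, 0, 0, 0.3, 0, 0]]]'

```text
time_s: 21.02
tcp_pos: [0.4772, -0.0925, 0.0631]
ee_rot: [[0.969, -0.006, -0.246], [0.246, -0.002, 0.969], [-0.006, -1.0, -0.0]]
wrist_force: [-14.8, -0.5, 29.0]
gripper_width: -0.001
```

```bash
python3 - <<'E'
from h import *
plan(.479,-.0915,.058,14.3)
c=cap("side"); crop(c,240,140,160,110,5,"pics/g3.png")
E
```

```text
t 21.02 pos [ 0.4772 -0.0925  0.0631] yaw 14.25 F [-14.8  -0.5  29. ] gw -0.001
rot [ 0.    -0.001 -0.006] shift [0.2  0.51 0.05] minrows 0.1
```

View pics/g3.png

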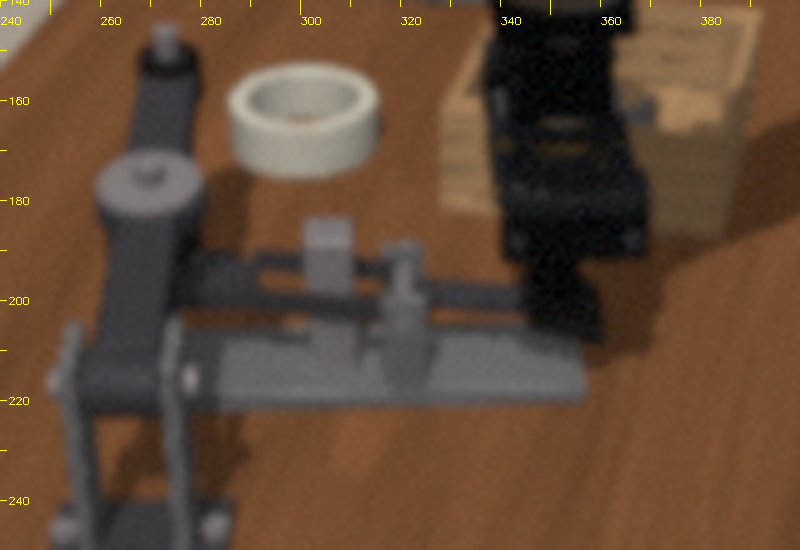

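At the stop: 29 N with little travel, and the seat rose ~5.4 px, about the 15 mm expected. Now I let it come back up.

Request:
step_arm --moves '[[[0, 0, 0, 0, -0.5, 0, 0], [0, 0, 0, 0, -1, 0, 0], [0, 0, 0, 0, -1.5, 0, 0], [0, 0, 0, 0, -2, 0, 0], [0, 0, 0, 0, -2.5, 0, 0]]]'

```text
time_s: 21.48
tcp_pos: [0.4806, -0.0915, 0.0859]
ee_rot: [[0.969, 0.002, -0.245], [0.245, 0.001, 0.969], [0.002, -1.0, 0.0]]
wrist_force: [0.6, -0.2, 0.2]
gripper_width: 0.006
```

Request:
step_arm --moves '[[[0, 0, 0, 0, -0.6, 0, 0], [0, 0, 0, 0, -1.2, 0, 0], [0, 0, 0, 0, -1.8, 0, 0], [0, 0, 0, 0, -2.4, 0, 0], [0, 0, 0, 0, -4, 0, 0]]]'

```text
time_s: 21.9
tcp_pos: [0.4789, -0.0916, 0.1247]
ee_rot: [[0.97, -0.004, -0.245], [0.245, 0.0, 0.97], [-0.004, -1.0, 0.001]]
wrist_force: [-0.1, 0.6, -0.3]
gripper_width: 0.002
```

Request:
step_arm --moves '[[[0, 0, 0, 0, 0, 0, 0], [0, 0, 0, 0, 0, 0, 0], [0, 0, 0, 0, 0, 0, 0], [0, 0, 0, 0, 0, 0, 0], [0, 0, 0, 0, 0, 0, 0]]]'

```text
time_s: 22.32
tcp_pos: [0.4796, -0.0918, 0.1251]
ee_rot: [[0.969, -0.001, -0.245], [0.245, -0.0, 0.969], [-0.001, -1.0, 0.0]]
wrist_force: [0.1, 1.0, 0.9]
gripper_width: 0.007
```

Request:
step_arm --moves '[[[0, 0, 0, 0, 0, 0, 0], [0, 0, 0, 0, 0, 0, 0], [0, 0, 0, 0, 0, 0, 0], [0, 0, 0, 0, 0, 0, 0], [0, 0, 0, 0, 0, 0, 0]]]'

```text
time_s: 22.73
tcp_pos: [0.4801, -0.0917, 0.1257]
ee_rot: [[0.969, -0.0, -0.245], [0.245, -0.0, 0.969], [-0.0, -1.0, -0.0]]
wrist_force: [-0.3, 0.3, -0.1]
gripper_width: 0.002
```

Request:
step_arm --moves '[[[0, 0, 0, 0, 0, 0, 0], [0, 0, 0, 0, 0, 0, 0], [0, 0, 0, 0, 0, 0, 0], [0, 0, 0, 0, 0, 0, 0], [0, 0, 0, 0, 0, 0, 0]]]'

```text
time_s: 23.15
tcp_pos: [0.48, -0.0917, 0.1258]
ee_rot: [[0.969, 0.0, -0.245], [0.245, 0.0, 0.969], [0.0, -1.0, 0.0]]
wrist_force: [-0.3, 0.1, 0.2]
gripper_width: 0.005
```

Request:
step_arm --moves '[[[0, 0, 0, 0, 0, 0, 0], [0, 0, 0, 0, 0, 0, 0], [0, 0, 0, 0, 0, 0, 0], [0, 0, 0, 0, 0, 0, 0], [0, 0, 0, 0, 0, 0, 0]]]'

```text
time_s: 23.57
tcp_pos: [0.4801, -0.0917, 0.1257]
ee_rot: [[0.969, -0.0, -0.245], [0.245, 0.0, 0.969], [-0.0, -1.0, 0.0]]
wrist_force: [0.4, 0.1, 0.4]
gripper_width: 0.005
```

Request:
step_arm --moves '[[[0, 0, 0, 0, 0, 0, 0], [0, 0, 0, 0, 0, 0, 0], [0, 0, 0, 0, 0, 0, 0], [0, 0, 0, 0, 0, 0, 0], [0, 0, 0, 0, 0, 0, 0]]]'

```text
time_s: 23.98
tcp_pos: [0.48, -0.0917, 0.1257]
ee_rot: [[0.969, -0.0, -0.245], [0.245, 0.0, 0.969], [0.0, -1.0, 0.0]]
wrist_force: [0.3, -0.5, -0.1]
gripper_width: 0.004
```

```bash
python3 - <<'E'
from h import *
plan(.479,-.0915,.108,14.3)
c=cap("side"); crop(c,240,140,160,110,5,"pics/g4.png")
E
```

```text
t 23.98 pos [ 0.48   -0.0917  0.1257] yaw 14.21 F [ 0.3 -0.5 -0.1] gw 0.004
rot [-0.    -0.002  0.   ] shift [-0.1   1.77  0.05] minrows 0.4
```

View pics/g4.png

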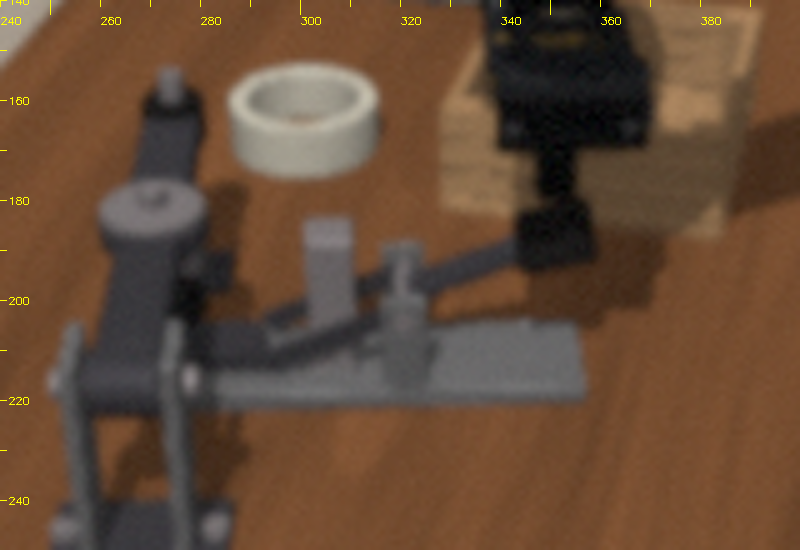

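Handle fully up, the arm is back on its post and the jack has not moved. Second press.

Request:
step_arm --moves '[[[0, 0, 0, 0, 0.5, 0, 0], [0, 0, 0, 0, 1, 0, 0], [0, 0, 0, 0, 1.5, 0, 0], [0, 0, 0, 0, 2, 0, 0], [0, 0, 0, 0, 2.3, 0, 0]]]'

```text
time_s: 24.45
tcp_pos: [0.479, -0.092, 0.102]
ee_rot: [[0.969, -0.003, -0.245], [0.245, -0.001, 0.969], [-0.003, -1.0, 0.0]]
wrist_force: [-3.0, -1.2, 4.2]
gripper_width: 0.006
```

Request:
step_arm --moves '[[[0, 0, 0, 0, 0.3, 0, 0], [0, 0, 0, 0, 0.6, 0, 0], [0, 0, 0, 0, 0.9, 0, 0], [0, 0, 0, 0, 1.2, 0, 0], [0, 0, 0, 0, 1.5, 0, 0]]]'

```text
time_s: 24.87
tcp_pos: [0.4794, -0.0919, 0.0874]
ee_rot: [[0.969, -0.001, -0.245], [0.245, -0.0, 0.969], [-0.001, -1.0, 0.0]]
wrist_force: [-3.5, -1.5, 5.5]
gripper_width: 0.002
```

Request:
step_arm --moves '[[[0, 0, 0, 0, 0.3, 0, 0], [0, 0, 0, 0, 0.6, 0, 0], [0, 0, 0, 0, 0.9, 0, 0], [0, 0, 0, 0, 1.2, 0, 0], [0, 0, 0, 0, 1.5, 0, 0]]]'

```text
time_s: 25.28
tcp_pos: [0.4775, -0.0924, 0.0736]
ee_rot: [[0.969, -0.006, -0.246], [0.246, -0.001, 0.969], [-0.006, -1.0, 0.0]]
wrist_force: [-10.3, -1.5, 21.2]
gripper_width: 0.005
```

Request:
step_arm --moves '[[[0, 0, 0, 0, 0.2, 0, 0], [0, 0, 0, 0, 0.4, 0, 0], [0, 0, 0, 0, 0.6, 0, 0], [0, 0, 0, 0, 0.8, 0, 0], [0, 0, 0, 0, 0.9, 0, 0]]]'

```text
time_s: 25.7
tcp_pos: [0.4771, -0.0925, 0.0644]
ee_rot: [[0.969, -0.006, -0.245], [0.245, -0.001, 0.969], [-0.006, -1.0, 0.0]]
wrist_force: [-9.7, -1.5, 17.3]
gripper_width: 0.003
```

Request:
step_arm --moves '[[[0, 0, 0, 0, 0.1, 0, 0], [0, 0, 0, 0, 0.2, 0, 0], [0, 0, 0, 0, 0.3, 0, 0], [0, 0, 0, 0, 0.3, 0, 0], [0, 0, 0, 0, 0.3, 0, 0]]]'

```text
time_s: 26.12
tcp_pos: [0.4772, -0.0925, 0.0631]
ee_rot: [[0.969, -0.006, -0.246], [0.246, -0.002, 0.969], [-0.006, -1.0, -0.0]]
wrist_force: [-14.8, 0.6, 29.3]
gripper_width: 0.007
```

```bash
python3 - <<'E'
from h import *
plan(.479,-.0915,.06,14.3)
c=cap("side"); crop(c,240,140,160,110,5,"pics/g5.png")
plan(.479,-.0915,.06,14.3)
E
```

```text
t 26.12 pos [ 0.4772 -0.0925  0.0631] yaw 14.24 F [-14.8   0.6  29.3] gw 0.007
rot [ 0.    -0.001 -0.006] shift [0.2  0.31 0.06] minrows 0.1
t 26.17 pos [ 0.4772 -0.0926  0.0631] yaw 14.24 F [-13.5   0.3  28.6] gw 0.009
rot [ 0.    -0.001 -0.006] shift [0.2  0.31 0.06] minrows 0.1
```

View pics/g5.png

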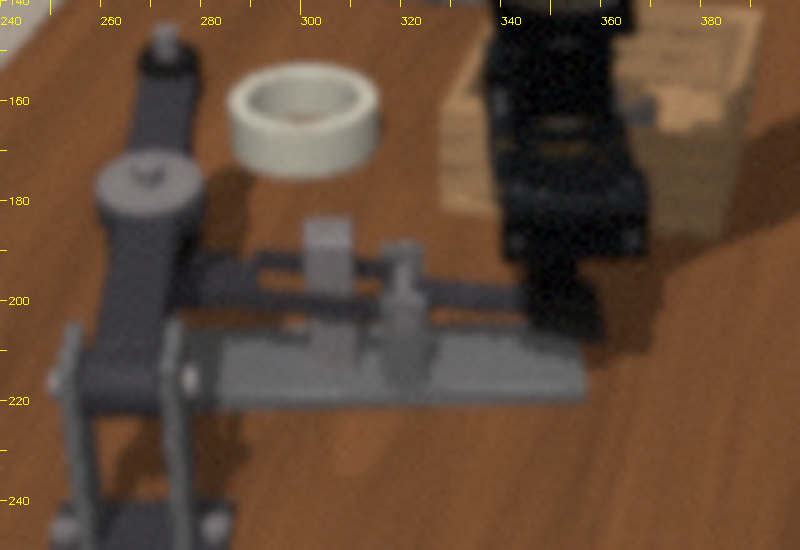

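Request:
step_arm --moves '[[[0, 0, 0, 0, 0, 0, 0], [0, 0, 0, 0, 0, 0, 0], [0, 0, 0, 0, 0, 0, 0], [0, 0, 0, 0, 0, 0, 0], [0, 0, 0, 0, 0, 0, 0]]]'

```text
time_s: 26.58
tcp_pos: [0.4772, -0.0926, 0.0631]
ee_rot: [[0.969, -0.006, -0.246], [0.246, -0.002, 0.969], [-0.006, -1.0, -0.0]]
wrist_force: [-13.7, -0.1, 28.7]
gripper_width: 0.007
```

```bash
python3 - <<'E'
from h import *
plan(.479,-.0915,.06,14.3)
c=cap("top");cv2.imwrite("pics/z.png",c["image"][:,:,::-1])
print(r.finish_job())
E
```

```text
t 26.58 pos [ 0.4772 -0.0926  0.0631] yaw 14.24 F [-13.7  -0.1  28.7] gw 0.007
rot [ 0.    -0.001 -0.006] shift [0.2  0.3  0.06] minrows 0.1
the job is handed in; nothing more can be done
None
```

View pics/z.png

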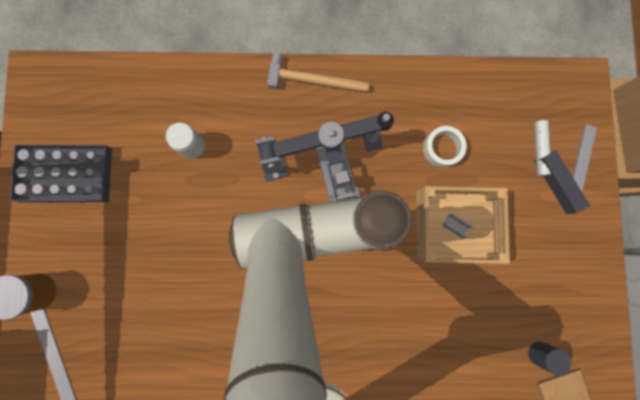

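The job is handed in at about 26.6 s. The reject bracket is in the crate, and the jack was stood flat under the lift point and released. I pressed the handle fully down and let it come fully back up with the arm on its post. I then pressed it down again, and it is still held there.

- **Jack position:** measured from the top view after release, the saddle centre was about 1–3 mm from the lift point. The jack did not move visibly during pumping.
- **Final hold:** the tool presses the paddle with a steady 29 N upward force and the height is not changing, so the handle is at its stop. The side view shows the arm's seat about 5 px higher than at rest, which fits the expected 15 mm lift.
- **Other items:** the final top view shows the bracket in the crate, and the tin and tape roll where they were.
- **Disagreements:** the two cameras differed by 3–8 mm in y on several points, so I relied mainly on the top view and measured the saddle against the lift point in the same image. The side view of the stud, taken at its stated 126 mm height, disagreed by about 2 cm in y. I discarded it as a poor reading.
- **Unexplained side force:** during the hold there is also about 14 N of horizontal force on the fingers. I put this down to paddle lean and friction, and did not test it further.

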